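# Lock the dapping block into its clamp nest

## Robot

A 6-joint arm with a two-finger parallel gripper is mounted at the origin on a cart in front of the work surface, level with it; the furniture and walls round the work are solid. World frame = base frame: x ahead of the robot, y to its left, z up, the work surface at z = 0. Lengths are in m, angles in rad, forces in N, time in s.
With the tool pointing down it reaches from about 0.275 to 0.85 m from the base axis. Payload 5.2 kg.
Tool frame: the origin (TCP) lies at the very end of the fingers, on their centre line; the grasp point (between the pads) lies 19 mm behind it; z points along the fingers, x is the direction in which the jaws open and shut, and the axes are right-handed (so a half turn about z gives the same grasp; the last joint's range is limited). The gripper opens to 85 mm and grips with 20 to 120 N. Pads are 22 mm wide; open, the fingers measure 114 mm over their backs; the gripper's body (76 mm by 85 mm) begins 54 mm behind the grasp point. The pads swing forward as they close: fully open they stand 13 mm farther back than shut.
Start: joints at [1.116, 0.259, 1.535, -0, 1.348, -0.203], TCP at [0.137, 0.533, 0.208] pointing down, gripper open.
Joint ranges: [-3.14, 3.14], [-0.91, 2.08], [0.19, 2.58], [-1.22, 4.36], [0.22, 2.71], [-3.12, 3.12]. Speed limits (rad/s): [2.57, 2.57, 3.14, 3.14, 3.14, 3.14].

## Interface

Orientations are given as a unit quaternion [w, x, y, z].
In Python, from plant import env gives the robot as it stands. The module is installed in compiled form; this text tells all that it offers.
- The arm moves only by the tool step_arm, never from a script. Its argument "deltas" is a list of rows, each a list of 5 numbers: the finger opening in m, from 0 to 0.0854, then the shift along the tool's x, y, z in m, then the turn about the tool's z in rad. In form: [[fingers, x, y, z, twist], ...]. A call has 1 to 5 rows; each row shifts and turns the pose as measured when the row begins, along the tool's axes as they then stand; what a row does not reach is not made up. A row lasts 1/12 s, in which the tool goes at most 41.7 mm and 7.16 degrees, less where a joint would pass 70% of its speed; a pose out of reach is approached as far as the arm can. A call is refused whole if a number of a shift passes 0.0417 or a number of a turn 0.125, either way. A call with a gripper value outside its range is refused whole. The fingers move at their own pace and stop on an object; the grip force is fixed at half the most. Time passes only in rows, so rows that do not move let the fingers close. It gives the time, the measured TCP pose, the force and the opening at its end, in the units of the state.
- env.sense(): the state, without advancing time (a new reading comes with each control period).
- env.capture(name): name is "scene" or "top" or "wrist"; returns a dict with "color" (480x640x3 uint8, blue, green, red), "fx", "fy", "cx", "cy" (pixels), "R" (3x3) and "t" (3): a world point X has camera coordinates R X + t; the wrist camera has in their place "tool_from_camera" (4x4, takes a point from camera to tool coordinates, whose origin is the TCP and whose axes are the tool frame's). Camera axes: x right, y down, z forward; pixel columns grow to the right and rows downward; lengths in m; the calibration is good to about 2 mm. A picture is of the moment at which its call begins: read the wrist's pose just before it. There is no depth.
- env.close_job(): hands the job in, once; it reports no verdict.
Trained networks look in the newest picture that a camera, given by its name, has taken for a name from the list of things; names that differ only in an ending like _2 or _b are one class to them, and where a whole thing is asked for, a point or a joint stands for the part that bears it (a point fixed in the world has none). Each returns a list of dicts, best first, with "conf" (0 to 1); they miss things now and then, are a little off and sometimes report something else, mostly with a low value. They report only what shows in the picture. A call takes as long as a camera call.
- env.find_in(camera, target): "point" ([x, y, z] in m, in the coordinates of the camera as it stood for that picture, good to about 4 mm: the middle of the surface that is visible of it).
- env.outline_of(camera, target): "region" (480x640 bool, what is visible of it).
The state is a dict: "time_s": time; "joint_positions": joint angles; "joint_vel": joint speeds; "effort": joint torques, N m; "ee_pos": TCP position; "tool_rot": TCP orientation; "force": force on the tool from outside, world axes, zero at the start; "wrist_torque": the same for the moment, N m; "width": finger opening in m.
Only numpy, scipy, OpenCV 4.12 (cv2) and the standard library are available. Lean on these libraries where they do the work, as an engineer would, in place of code of your own. Each camera call takes 0.05 s, during which the arm holds its last target.

## Task

Take the steel dapping block (the tall one with two round hollows in its top) and lower it upright into the wooden-walled pocket of the clamp nest until it sits fully on the pocket's floor; set it in, do not drop it from a height. Then swing the nest's lever shut over the block, fully against its stop post, and let go.

Things in the scene. Friction and masses are not known exactly. Their poses are not given: they have to be found in the camera images.
- dapping_block: Plain steel block 52 (own x) x 34 (own y) x 48 mm high, about 0.5 kg, two round hollows (22, 12 mm wide) in its top; loose, upright on the table's right part. Origin: centre of its underside; z up. Either end may go first in the nest. Two other steel blocks beside it are not wanted: a long low one (92 x 34 x 22 mm) with cross grooves and a flat square one (64 x 64 x 16 mm).
- clamp_nest: Fixed base plate 160 (x) x 94 x 8 mm, left of the table's middle. Origin: centre of its underside, below the pocket's centre; z up; x along the pocket from lever pivot (x = -62 mm) to stop post (x = 62, y = -16, top at z = 66). Pocket 68 (x) x 50 mm, floor at z = 8; wooden walls to z = 16, then flared 45 deg to an 85 x 67 mm mouth at z = 24.5. The block goes in long side along x; top then z = 56.
- swing_lever (a joint): Angle of the nest's lever about its upright pivot, rad: 0 = shut (along the nest's +x over the pocket, at the stop post); grows anticlockwise from above as it opens to the nest's +y side, up to 2.1; starts at 1.3 to 1.9. Swings level, underside at z = 59 mm, top 67.5, 3 mm over a seated block; light friction (0.7 N at the knob) keeps it where left; no spring.
- lever_knob (a point): Middle of the upright round wooden knob at the lever's free end, 118 mm from the pivot axis. Knob 18 mm across, 32 mm high (z = 67.5 to 99.5 mm; this point at 83.5). Its frame turns with the lever: x from the pivot outward along the lever, z up. Can be pinched from above or pushed from the side.

How it is judged:
On the way:
1. the dapping block sits on the pocket's floor while the lever is still open (z of dapping_block in the frame of clamp_nest below 0.012 m and horizontal distance between dapping_block and clamp_nest below 0.015 m and angle between dapping_block's own z axis and vertical below 0.12 rad and value of joint swing_lever above 0.6 rad), for 0.2 s.
At the end, for the whole second after the job is handed in: The dapping block stands upright (within 7 degrees) and still on the pocket's floor (underside less than 12 mm above the table), within 15 mm of the pocket's centre and 26 degrees of its length, and the lever is shut to within 0.17 rad (10 degrees) of its stop (z of dapping_block in the frame of clamp_nest below 0.012 m and horizontal distance between dapping_block and clamp_nest below 0.015 m and angle between dapping_block's own z axis and vertical below 0.12 rad and angle between the x axis of dapping_block and the x axis of clamp_nest, either way round below 0.45 rad and linear speed of dapping_block below 0.02 m/s and value of joint swing_lever below 0.17 rad); the robot touches nothing.
It fails at once if the block is dropped into the nest (falls from more than about 3 cm) (horizontal distance between dapping_block and clamp_nest below 0.06 m and linear speed of dapping_block above 0.8 m/s).
It also fails if it takes over 48 s, if anything falls off the work surface, if the arm or the gripper's body presses on something with over 40 N, if the wrist force passes 120 N, or if a joint passes its speed limit or range.

## Working session

There is one attempt and no reset: what is moved stays moved. The work goes in short steps, Python scripts to look and compute and a tool call to move; the robot and the scene stay as the last step left them, time stands still between calls to the robot, and variables do not carry over. Pictures are saved under pics/ and viewed, and the job is handed in when it is done.

Besides the shell and the picture viewer there is one more tool, called after "Request:" as name(argument=value, ...) on one line, values as JSON. step_arm: Moves the arm, as the interface text tells. Its arguments: {"type":"object","properties":{"deltas":{"type":"array","items":{"type":"array","items":{"type":"number"}}}},"required":["deltas"]}

```bash
mkdir -p pics
cat > h.py <<'E'
import numpy as np, cv2
from plant import env
from scipy.spatial.transform import Rotation as Ro
def rot(q): return Ro.from_quat([q[1],q[2],q[3],q[0]]).as_matrix()
def cam(name):
    s=env.sense(); c=env.capture(name)
    if name=="wrist":
        T=np.array(c["tool_from_camera"]); R=rot(s["tool_rot"]); 
        Rwc=R@T[:3,:3]; o=R@T[:3,3]+np.array(s["ee_pos"])
    else:
        Rwc=np.array(c["R"]).T; o=-Rwc@np.array(c["t"])
    return c,Rwc,o
def onplane(c,Rwc,o,uv,z):
    uv=np.atleast_2d(uv).astype(float)
    d=np.c_[(uv[:,0]-c["cx"])/c["fx"],(uv[:,1]-c["cy"])/c["fy"],np.ones(len(uv))]@Rwc.T
    return o+d*((z-o[2])/d[:,2])[:,None]
def proj(c,Rwc,o,X):
    p=(np.atleast_2d(X)-o)@Rwc
    return np.c_[p[:,0]/p[:,2]*c["fx"]+c["cx"],p[:,1]/p[:,2]*c["fy"]+c["cy"]]
E
python3 - <<'E'
from h import *
s=env.sense(); print({k:np.round(v,3).tolist() for k,v in s.items()})
for n in ["scene","top","wrist"]:
    c,R,o=cam(n); cv2.imwrite(f"pics/{n}0.png",c["color"]); print(n,o.round(3),R[:,2].round(2),c["fx"])
    for t in ["dapping_block","clamp_nest","swing_lever","lever_knob"]:
        for d in env.find_in(n,t)[:2]:
            print(t,round(d["conf"],2),(R@np.array(d["point"])+o).round(4))
E
```

```text
{'time_s': 0.0, 'joint_positions': [1.116, 0.259, 1.536, -0.0, 1.348, -0.203], 'joint_vel': [0.001, -0.001, 0.0, 0.001, -0.002, -0.002], 'effort': [0.0, -44.603, -29.056, -0.001, 0.012, 0.0], 'ee_pos': [0.137, 0.532, 0.207], 'tool_rot': [0.0, 0.79, 0.613, -0.001], 'force': [-0.712, -0.403, -0.229], 'wrist_torque': [0.008, -0.103, -0.034], 'width': 0.085}
scene [-0.049 -0.797  0.497] [ 0.55  0.74 -0.4 ] 513.7214639343111
dapping_block 0.94 [ 0.5757 -0.2909  0.032 ]
clamp_nest 0.64 [0.4828 0.263  0.0314]
swing_lever 0.62 [0.4704 0.3104 0.0684]
lever_knob 0.58 [0.4689 0.308  0.0659]
top [ 0.459 -0.03   1.143] [ 0.08 -0.01 -1.  ] 476.5143481128986
dapping_block 0.8 [ 0.5787 -0.2703  0.0442]
clamp_nest 0.64 [0.5317 0.2468 0.0097]
swing_lever 0.79 [0.4707 0.3012 0.0702]
lever_knob 0.61 [0.4713 0.3007 0.0695]
wrist [0.064 0.552 0.374] [ 0.28 -0.07 -0.96] 356.71812240451294
```

View pics/scene0.png

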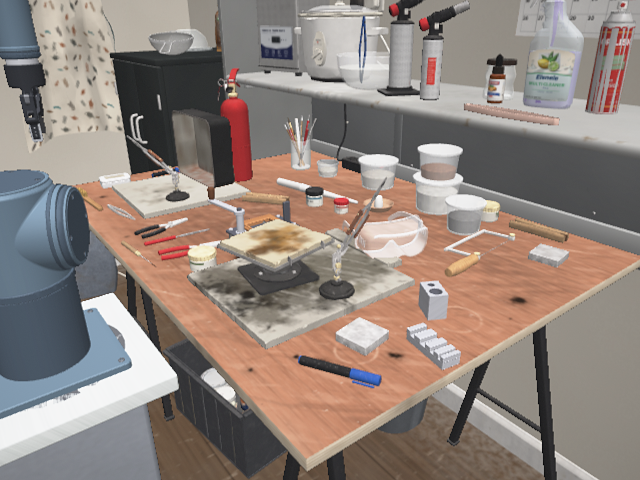

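View pics/top0.png

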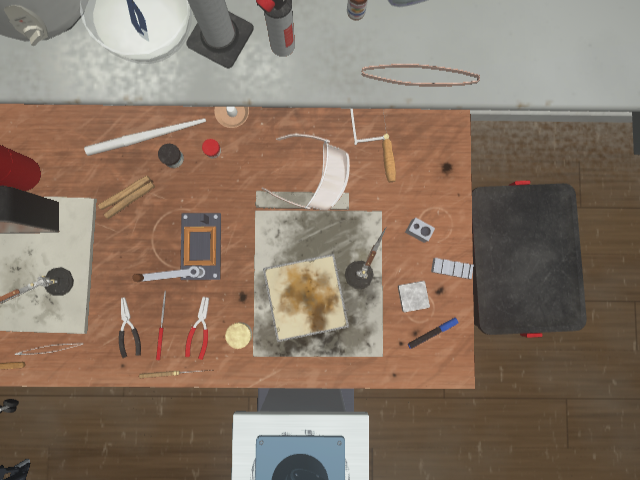

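View pics/wrist0.png

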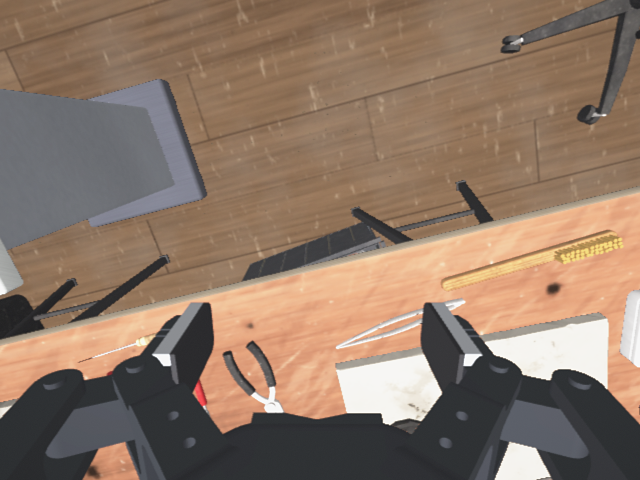

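Run:
```python
import cv2, numpy as np
a=cv2.imread("pics/top0.png")
n=cv2.resize(a[195:295,120:240],None,fx=6,fy=6,interpolation=cv2.INTER_CUBIC)
cv2.imwrite("pics/nestz.png",n)
n=cv2.resize(a[200:330,380:480],None,fx=4.5,fy=4.5,interpolation=cv2.INTER_CUBIC)
cv2.imwrite("pics/blockz.png",n)
b=cv2.imread("pics/scene0.png")
cv2.imwrite("pics/scenez.png",cv2.resize(b[150:350,180:480],None,fx=2.6,fy=2.6,interpolation=cv2.INTER_CUBIC))
```

```text
(no output)
```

View pics/nestz.png

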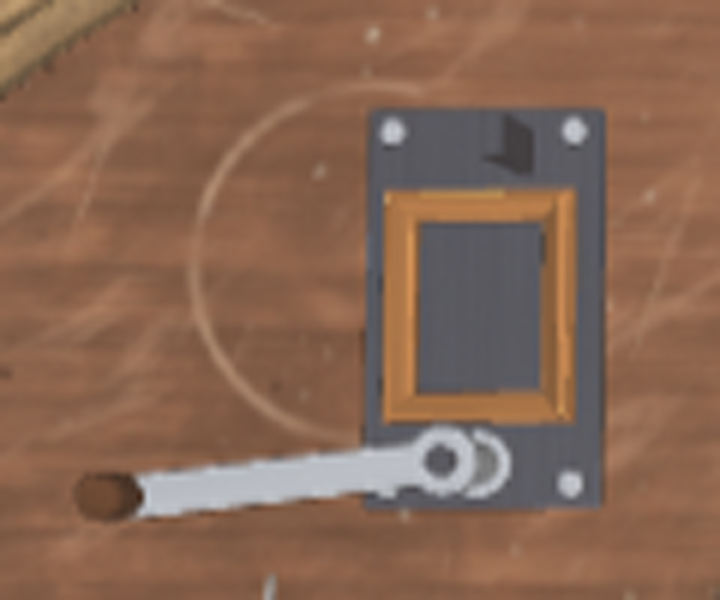

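View pics/blockz.png

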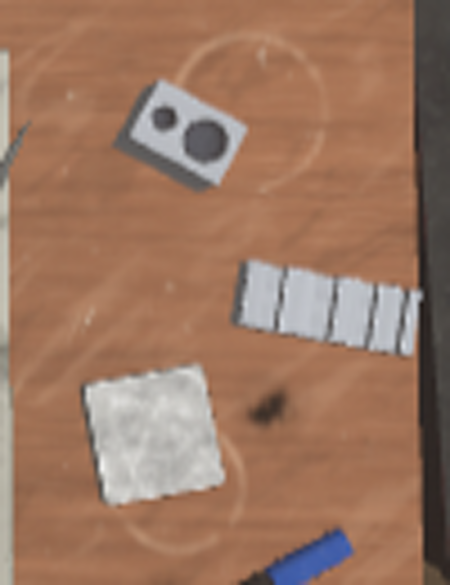

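View pics/scenez.png

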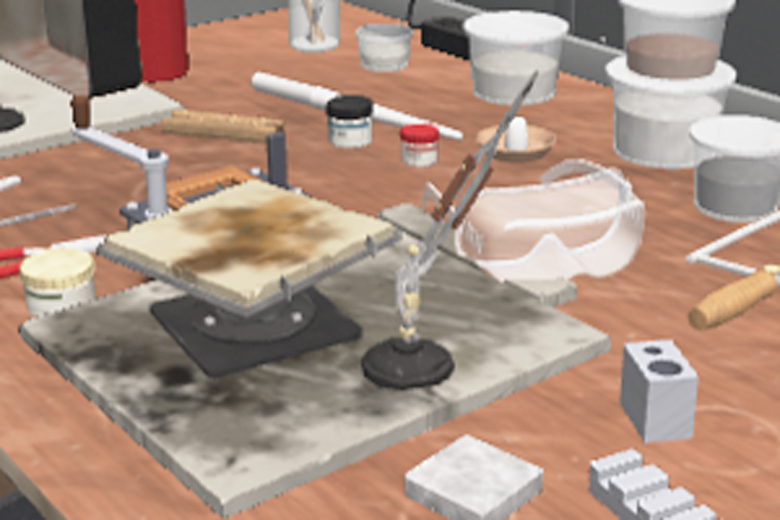

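Run:
```python
from h import *
c,R,o=cam("top")
f=lambda P,s,u0,v0:(np.array(P,float)+.5)/s-.5+[u0,v0]
B=f([(157,80),(247,127),(219,187),(130,137)],4.5,380,200)
p=onplane(c,R,o,B,.048); print(p.round(4).tolist()); m=p.mean(0); 
e1=(p[1]-p[0]+p[2]-p[3])/2; e2=(p[3]-p[0]+p[2]-p[1])/2
print("blk",m.round(4),np.linalg.norm(e1),np.linalg.norm(e2),np.arctan2(e1[1],e1[0]),np.arctan2(e2[1],e2[0]))
N=f([(370,108),(606,110),(602,508),(365,506)],6,120,195)
p=onplane(c,R,o,N,.008);m=p.mean(0)
e1=(p[1]-p[0]+p[2]-p[3])/2; e2=(p[0]-p[3]+p[1]-p[2])/2
print("nest",m.round(4),np.linalg.norm(e1),np.linalg.norm(e2),np.arctan2(e1[1],e1[0]),np.arctan2(e2[1],e2[0]))
fl=f([(417,222),(542,222),(540,394),(417,394)],6,120,195)
p=onplane(c,R,o,fl,.008);print("floor",p.mean(0),p.round(4).tolist())
k=f([(110,496),(442,460)],6,120,195)
print("knob",onplane(c,R,o,k[:1],.09),"piv",onplane(c,R,o,k[1:],.0675))
for n,uv,z in [("tweez tip",(381,234),.18),("tweez base",(360,274),.0),("plate",(265,269),.08),("plate",(346,326),.08),("plate",(333,256),.08)]: print(n,onplane(c,R,o,uv,z).round(3))
print("wrist cam", env.capture("wrist")["tool_from_camera"])
cs,Rs,os_=cam("scene")
# tweezers tip height triangulate: scene px
u=np.array([180+537/2.6,150+72/2.6])
def ray(c,R,uv): d=R@np.array([(uv[0]-c["cx"])/c["fx"],(uv[1]-c["cy"])/c["fy"],1]);return d/np.linalg.norm(d)
d1=ray(c,R,(381.5,234)); d2=ray(cs,Rs,u)
t=np.linalg.lstsq(np.c_[d1,-d2],os_-o,rcond=None)[0]; print("tip",o+t[0]*d1,os_+t[1]*d2)
# block triang: top centre
```

```text
[[0.6085, -0.2595, 0.048], [0.5846, -0.3058, 0.048], [0.5534, -0.291, 0.048], [0.5788, -0.2454, 0.048]]
blk [ 0.5813 -0.2754  0.048 ] 0.05217215682300483 0.033665813816429795 -2.0633520161583605 2.698162607967252
nest [0.541  0.2433 0.008 ] 0.09362324897533349 0.15840953318345724 -1.570386566713105 0.01623575683513604
floor [0.54066332 0.24597326 0.008     ] [[0.5747, 0.2715, 0.008], [0.5751, 0.2219, 0.008], [0.5066, 0.2209, 0.008], [0.5062, 0.2695, 0.008]]
knob [[0.46454239 0.35872258 0.09      ]] piv [[0.47911627 0.24374368 0.0675    ]]
tweez tip [[ 0.556 -0.163  0.18 ]]
tweez base [[ 0.477 -0.138  0.   ]]
plate [[0.485 0.082 0.08 ]]
plate [[ 0.361 -0.099  0.08 ]]
plate [[ 0.515 -0.07   0.08 ]]
wrist cam [[ 9.99998451e-01  1.45783525e-03 -9.86006447e-04  2.64256197e-04]
 [-1.10323254e-03  9.55742757e-01  2.94201572e-01 -7.51626724e-02]
 [ 1.37126594e-03 -2.94200029e-01  9.55742885e-01 -1.66169887e-01]
 [ 0.00000000e+00  0.00000000e+00  0.00000000e+00  1.00000000e+00]]
tip [ 0.55120238 -0.15797259  0.22570225] [ 0.56373731 -0.16899826  0.22850026]
```

Request:
step_arm(deltas=[[0.0854,0,0,-0.03,0],[0.0854,0,0,-0.03,0],[0.0854,0,0,-0.03,0],[0.0854,-0.014,0.013,-0.01,0],[0.0854,-0.028,0.026,0,0]])

```text
time_s: 1.32
ee_pos: [0.1621, 0.4837, 0.3089]
tool_rot: [0.0, 0.789, 0.615, -0.003]
force: [0.3, 0.2, 0.2]
width: 0.085
```

Request:
step_arm(deltas=[[0.0854,-0.028,0.026,0,0],[0.0854,-0.028,0.026,0,0],[0.0854,-0.028,0.026,0,0],[0.0854,-0.028,0.026,0,0],[0.0854,-0.028,0.026,0,0]])

```text
time_s: 1.73
ee_pos: [0.2561, 0.3117, 0.3113]
tool_rot: [0.0, 0.786, 0.618, 0.0]
force: [1.1, 0.1, -0.2]
width: 0.0852
```

Request:
step_arm(deltas=[[0.0854,-0.029,0.0265,0,0],[0.0854,-0.029,0.0265,0,0],[0.0854,-0.029,0.0265,0,0],[0.0854,-0.029,0.0265,0,0],[0.0854,-0.029,0.0265,0,0]])

```text
time_s: 2.15
ee_pos: [0.3522, 0.1312, 0.313]
tool_rot: [0.001, 0.785, 0.619, 0.003]
force: [1.1, 0.3, 0.3]
width: 0.0857
```

Request:
step_arm(deltas=[[0.0854,-0.029,0.0265,0,0],[0.0854,-0.029,0.0265,0,0],[0.0854,-0.029,0.0265,0,0],[0.0854,-0.029,0.0265,0,0],[0.0854,-0.029,0.0265,0,0]])

```text
time_s: 2.57
ee_pos: [0.4492, -0.0511, 0.3153]
tool_rot: [0.003, 0.786, 0.618, 0.006]
force: [0.6, 1.2, 0.4]
width: 0.0857
```

Request:
step_arm(deltas=[[0.0854,-0.029,0.0265,0,0],[0.0854,-0.029,0.0265,0,0],[0.0854,-0.029,0.0265,0,0],[0.0854,-0.029,0.0265,0,0],[0.0854,-0.029,0.0265,0,0]])

```text
time_s: 2.98
ee_pos: [0.5462, -0.234, 0.3168]
tool_rot: [0.004, 0.787, 0.617, 0.006]
force: [-0.2, 0.3, 1.0]
width: 0.0856
```

Request:
step_arm(deltas=[[0.0854,0,0,0,0.12],[0.0854,0,0,0,0.12],[0.0854,0,0,0,0.12],[0.0854,0,0,0,0.12],[0.0854,0,0,0,0.12]])

```text
time_s: 3.4
ee_pos: [0.5488, -0.2458, 0.3105]
tool_rot: [0.0, 0.938, 0.345, 0.005]
force: [-0.6, 0.3, -0.1]
width: 0.0856
```

Request:
step_arm(deltas=[[0.0854,0,0,0,0.12],[0.0854,0,0,0,0.12],[0.0854,0,0,0,0.12],[0.0854,0,0,0,0.12],[0.0854,0,0,0,0.12]])

```text
time_s: 3.82
ee_pos: [0.5486, -0.2464, 0.3094]
tool_rot: [-0.002, 0.999, 0.04, 0.004]
force: [-0.5, 0.4, 0.3]
width: 0.0856
```

Request:
step_arm(deltas=[[0.0854,0,0,0,0.12],[0.0854,0,0,0,0.12],[0.0854,0,0,0,0.12],[0.0854,0,0,0,0.12],[0.0854,0,0,0,0.1]])

```text
time_s: 4.23
ee_pos: [0.5485, -0.2464, 0.3089]
tool_rot: [-0.003, 0.966, -0.26, 0.003]
force: [-0.8, 0.4, -0.3]
width: 0.0853
```

```bash
cat >> h.py <<'E'
def yaw():
    s=env.sense(); R=rot(s["tool_rot"]); return np.arctan2(R[1,0],R[0,0])
def togo(t,y=None):
    s=env.sense(); R=rot(s["tool_rot"]); d=R.T@(np.array(t)-s["ee_pos"])
    tw=None
    if y is not None:
        tw=-(y-yaw()); tw=(tw+np.pi)%(2*np.pi)-np.pi
    print("pos",np.round(s["ee_pos"],4),"yaw",round(yaw(),3),"togo",d.round(4),"twist",tw,"tilt",R[:,2].round(4),"F",np.round(s["force"],1),"w",round(s["width"],4),"t",round(s["time_s"],2))
E
python3 - <<'E'
from h import *
c,R,o=cam("wrist"); cv2.imwrite("pics/w1.png",c["color"])
for d in env.find_in("wrist","dapping_block")[:3]: print(d["conf"],R@np.array(d["point"])+o)
for d in env.outline_of("wrist","dapping_block")[:2]:
    m=d["region"].astype(np.uint8); print(d["conf"],m.sum(),cv2.boundingRect(m))
togo([.581,-.275,.1],-.443); print(env.sense()["joint_positions"])
E
```

```text
0.59 [ 0.58412787 -0.27399052  0.04648108]
0.65 1327 (337, 177, 30, 48)
pos [ 0.5485 -0.2464  0.3089] yaw -0.516 togo [0.0415 0.0104 0.209 ] twist -0.07341185644544224 tilt [ 0.0071  0.0044 -1.    ] F [ 0.  -0.5  0. ] w 0.0857 t 4.38
[-0.61241913  0.30675     1.22713518  0.00771489  1.60439473 -0.09575018]
```

View pics/w1.png

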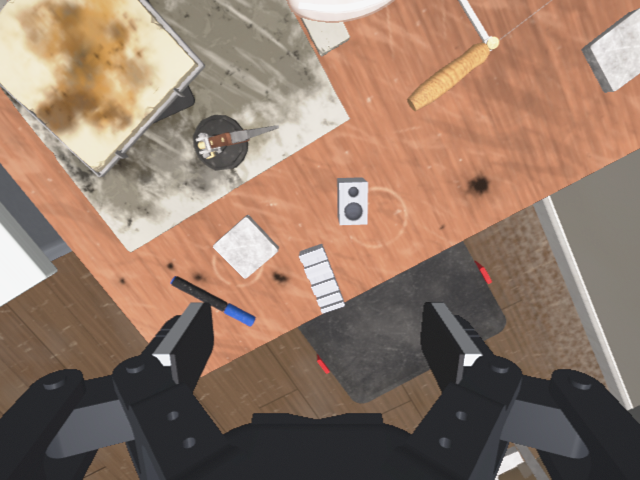

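Run:
```python
import cv2
a=cv2.imread("pics/w1.png")
cv2.imwrite("pics/w1z.png",cv2.resize(a[165:240,320:390],None,fx=8,fy=8,interpolation=cv2.INTER_CUBIC))
```

```text
(no output)
```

View pics/w1z.png

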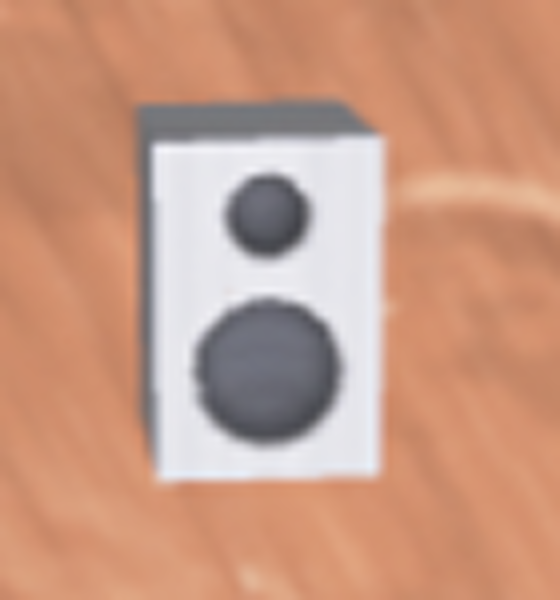

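Run:
```python
from h import *
c,R,o=cam("wrist")
P=(np.array([(152,142),(385,135),(381,474),(157,481)],float)+.5)/8-.5+[320,165]
for z in (.044,.048,.052):
    p=onplane(c,R,o,P,z); e1=(p[1]-p[0]+p[2]-p[3])/2; e2=(p[3]-p[0]+p[2]-p[1])/2
    print(z,p.mean(0).round(4),np.linalg.norm(e1),np.linalg.norm(e2),np.arctan2(e1[1],e1[0]),np.arctan2(e2[1],e2[0]))
# triangulate centre with top view
ct,Rt,ot=cam("top")
B=((np.array([(157,80),(247,127),(219,187),(130,137)],float)+.5)/4.5-.5+[380,200]).mean(0); W=P.mean(0)
def ray(c,R,uv): return R@np.array([(uv[0]-c["cx"])/c["fx"],(uv[1]-c["cy"])/c["fy"],1])
d1=ray(ct,Rt,B); d2=ray(c,R,W); t=np.linalg.lstsq(np.c_[d1,-d2],o-ot,rcond=None)[0]; print(ot+t[0]*d1,o+t[1]*d2)
togo([.5825,-.275,.12],-.46)
```

```text
0.044 [ 0.5834 -0.2775  0.044 ] 0.03503592451377076 0.05271879959292261 -0.4850189554644138 -2.055223060788025
0.048 [ 0.5834 -0.2767  0.048 ] 0.03471124908707592 0.052230258217456894 -0.48501895546441376 -2.055223060788026
0.052 [ 0.5834 -0.2758  0.052 ] 0.034386573660381094 0.05174171684199113 -0.48501895546441365 -2.0552230607880246
[ 0.58356769 -0.27999123  0.027672  ] [ 0.58355152 -0.28072158  0.02783388]
pos [ 0.5485 -0.2464  0.309 ] yaw -0.516 togo [0.0429 0.0095 0.1891] twist -0.056073007464993996 tilt [ 0.0072  0.0044 -1.    ] F [-0.   0.1 -0.3] w 0.0854 t 4.48
```

Request:
step_arm(deltas=[[0.0854,0.0215,0.006,0,-0.02],[0.0854,0.0215,0.006,0,-0.02],[0.0854,0,0,0.035,0],[0.0854,0,0,0.035,0],[0.0854,0,0,0.035,0]])

```text
time_s: 4.9
ee_pos: [0.5885, -0.2825, 0.2133]
tool_rot: [0.002, 0.974, -0.228, 0.014]
force: [-0.2, -0.8, 0.0]
width: 0.0853
```

Request:
step_arm(deltas=[[0.0854,0,0,0.035,0],[0.0854,0,0,0.03,0],[0.0854,0,0,0.015,0],[0.0854,0,0,0,0]])

```text
time_s: 5.23
ee_pos: [0.5868, -0.2808, 0.1213]
tool_rot: [-0.001, 0.975, -0.223, 0.009]
force: [-0.1, 0.4, 0.3]
width: 0.0855
```

Run:
```python
from h import *
c,R,o=cam("wrist"); 
for d in env.find_in("wrist","dapping_block")[:3]: print(d["conf"],R@np.array(d["point"])+o)
b=np.array([.5825,-.276,0]); ang=-.478+np.pi/2
X=[b+[np.cos(ang)*a-np.sin(ang)*e,np.sin(ang)*a+np.cos(ang)*e,.048] for a,e in [(.026,.017),(.026,-.017),(-.026,-.017),(-.026,.017)]]
P=proj(c,R,o,X); im=c["color"].copy(); print(P.round(1))
cv2.imwrite("pics/w2raw.png",im)
cv2.polylines(im,[P.round().astype(np.int32)],True,(0,255,0),1)
cv2.imwrite("pics/w2.png",im)
togo([.5825,-.276,.02],-.478)
```

```text
0.64 [ 0.58606716 -0.27209413  0.04981535]
[[282.4 201.1]
 [332.4 202.4]
 [329.4 273.2]
 [282.3 272.3]]
pos [ 0.5883 -0.2819  0.125 ] yaw -0.451 togo [-0.01   -0.0023  0.1048] twist 0.02705198477850601 tilt [ 0.0211 -0.0055 -0.9998] F [-0.2  0.1  0.3] w 0.0854 t 5.33
```

View pics/w2.png

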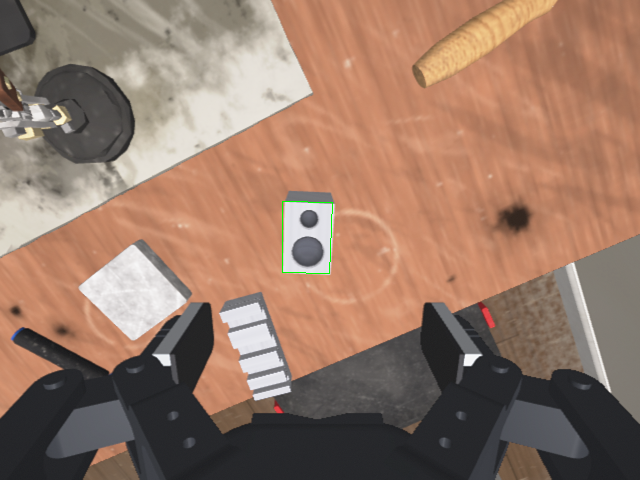

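Request:
step_arm(deltas=[[0.0854,-0.01,-0.002,0,0.025],[0.0854,0,0,0.025,0],[0.0854,0,0,0.025,0],[0.0854,0,0,0.015,0],[0.0854,0,0,0,0]])

```text
time_s: 5.75
ee_pos: [0.5899, -0.2818, 0.072]
tool_rot: [0.005, 0.972, -0.234, 0.022]
force: [-0.2, 0.8, -0.8]
width: 0.0855
```

Run:
```python
from h import *
togo([.5825,-.276,.02],-.478)
```

```text
pos [ 0.5899 -0.2818  0.072 ] yaw -0.472 togo [-0.0116 -0.0017  0.0515] twist 0.006016984681698201 tilt [ 0.0409 -0.0197 -0.999 ] F [-0.2  0.8 -0.8] w 0.0855 t 5.75
```

Request:
step_arm(deltas=[[0.0854,-0.0115,-0.0015,-0.01,0]])

```text
time_s: 5.83
ee_pos: [0.5812, -0.2762, 0.0818]
tool_rot: [0.005, 0.972, -0.234, 0.023]
force: [-0.5, 0.1, -0.1]
width: 0.0853
```

Run:
```python
from h import *
togo([.5825,-.276,.02],-.478); print(np.round(env.sense()["joint_vel"],3))
```

```text
pos [ 0.5812 -0.2762  0.0818] yaw -0.472 togo [-0.0018 -0.0007  0.0618] twist 0.006448644861972053 tilt [ 0.0419 -0.0205 -0.9989] F [-0.5  0.1 -0.1] w 0.0853 t 5.83
[-0.004 -0.385  0.288 -0.002  0.104 -0.015]
```

Request:
step_arm(deltas=[[0.0854,0,0,0,0]])

```text
time_s: 5.92
ee_pos: [0.5818, -0.2764, 0.0853]
tool_rot: [0.006, 0.972, -0.233, 0.024]
force: [-0.4, -1.3, 0.6]
width: 0.0855
```

Run:
```python
from h import *
togo([.5825,-.276,.02],-.478); print(np.round(env.sense()["joint_vel"],3))
```

```text
pos [ 0.5818 -0.2764  0.0853] yaw -0.471 togo [-0.0028 -0.0006  0.0652] twist 0.007376928493878054 tilt [ 0.0447 -0.0224 -0.9988] F [-0.4 -1.3  0.6] w 0.0855 t 5.92
[-0.006  0.034 -0.072 -0.001 -0.031 -0.008]
```

Request:
step_arm(deltas=[[0.0854,0,0,-0.03,0],[0.0854,0,0,-0.03,0]])

```text
time_s: 6.08
ee_pos: [0.5777, -0.2741, 0.1443]
tool_rot: [0.005, 0.972, -0.233, 0.022]
force: [0.8, -0.9, 0.6]
width: 0.0852
```

Request:
step_arm(deltas=[[0.0854,0,0,-0.03,0]])

```text
time_s: 6.17
ee_pos: [0.5767, -0.2737, 0.1767]
tool_rot: [0.005, 0.972, -0.232, 0.022]
force: [0.1, -0.2, 0.2]
width: 0.0853
```

Request:
step_arm(deltas=[[0.0854,0,0,0,0]])

```text
time_s: 6.25
ee_pos: [0.5807, -0.2764, 0.1864]
tool_rot: [0.008, 0.972, -0.232, 0.029]
force: [0.9, -0.5, 0.9]
width: 0.0854
```

Request:
step_arm(deltas=[[0.0854,0,0,0,0]])

```text
time_s: 6.33
ee_pos: [0.5821, -0.2774, 0.1901]
tool_rot: [0.009, 0.972, -0.232, 0.032]
force: [-0.1, 0.1, -1.0]
width: 0.0853
```

Run:
```python
from h import *
togo([.5825,-.276,.02],-.478); print(np.round(env.sense()["joint_vel"],3),np.round(env.sense()["joint_positions"],3))
```

```text
pos [ 0.5821 -0.2774  0.1901] yaw -0.468 togo [-0.0114 -0.0019  0.1697] twist 0.010034135683572476 tilt [ 0.0577 -0.0317 -0.9978] F [-0.1  0.1 -1. ] w 0.0853 t 6.33
[ 0.003 -0.066 -0.097  0.002  0.035 -0.004] [-0.622  0.396  1.385  0.008  1.295 -0.156]
```

```bash
cat >> h.py <<'E'
def st(tag=""):
    s=env.sense(); j=np.array(s["joint_positions"]); print(tag,"sum",round(j[1]+j[2]+j[4]-np.pi,4),"j",j[[1,2,4]].round(4),"pos",np.round(s["ee_pos"],4),"v",np.round(np.array(s["joint_vel"])[[1,2,4]],3))
E
python3 - <<'E'
from h import *
st();env.capture("wrist");st();env.capture("wrist");st();togo([.5825,-.276,.02],-.478)
E
```

```text
sum -0.0654 j [0.3958 1.3852 1.2953] pos [ 0.5821 -0.2774  0.1901] v [-0.066 -0.097  0.035]
 sum -0.0683 j [0.3949 1.3839 1.2945] pos [ 0.5829 -0.278   0.1912] v [ 0.018  0.026 -0.023]
 sum -0.0655 j [0.3963 1.3858 1.2939] pos [ 0.5822 -0.2775  0.1895] v [ 0.031  0.046 -0.004]
pos [ 0.5822 -0.2775  0.1895] yaw -0.468 togo [-0.0116 -0.0019  0.1691] twist 0.009840974036312566 tilt [ 0.0578 -0.0317 -0.9978] F [0.8 0.2 0.3] w 0.0857 t 6.43
```

Request:
step_arm(deltas=[[0.0854,-0.01,0,0,0]])

```text
time_s: 6.52
ee_pos: [0.5739, -0.2735, 0.1886]
tool_rot: [0.009, 0.972, -0.232, 0.032]
force: [-0.1, -1.0, 0.2]
width: 0.0851
```

Run:
```python
from h import *
st();env.capture("wrist");st();env.capture("wrist");st();togo([.5825,-.276,.02],-.478)
```

```text
sum -0.0663 j [0.38   1.4127 1.2826] pos [ 0.5739 -0.2735  0.1886] v [-0.25   0.357 -0.122]
 sum -0.0638 j [0.377  1.4172 1.2835] pos [ 0.5717 -0.2721  0.1885] v [ 0.015 -0.009  0.012]
 sum -0.0633 j [0.3779 1.4167 1.2837] pos [ 0.5719 -0.2721  0.1881] v [ 0.016 -0.014 -0.003]
pos [ 0.5719 -0.2721  0.1881] yaw -0.468 togo [ 0.0005 -0.0016  0.1685] twist 0.010030475972998332 tilt [ 0.056  -0.0305 -0.998 ] F [-0.3 -0.2  0.4] w 0.0853 t 6.62
```

Request:
step_arm(deltas=[[0.0854,0,0,0.01,0]])

```text
time_s: 6.7
ee_pos: [0.5728, -0.2727, 0.1793]
tool_rot: [0.009, 0.972, -0.232, 0.032]
force: [-0.3, -0.9, 0.7]
width: 0.0859
```

Run:
```python
from h import *
st();env.capture("wrist");st();env.capture("wrist");st();togo([.5825,-.276,.02],-.478)
```

```text
sum -0.066 j [0.3842 1.4294 1.262 ] pos [ 0.5728 -0.2727  0.1793] v [ 0.108  0.22  -0.287]
 sum -0.0601 j [0.3875 1.4341 1.2599] pos [ 0.5713 -0.2716  0.1754] v [0.025 0.015 0.042]
 sum -0.0585 j [0.3879 1.4336 1.2616] pos [ 0.571  -0.2714  0.1753] v [-0.001 -0.023  0.023]
pos [ 0.571  -0.2714  0.1753] yaw -0.468 togo [ 0.0032 -0.0012  0.1557] twist 0.009939625452314083 tilt [ 0.0521 -0.0277 -0.9983] F [-0.7 -0.4 -0.7] w 0.0854 t 6.8
```

Request:
step_arm(deltas=[[0.0854,0,0,0.035,0]])

```text
time_s: 6.88
ee_pos: [0.5765, -0.2748, 0.1461]
tool_rot: [0.01, 0.972, -0.232, 0.034]
force: [1.6, -1.1, 1.7]
width: 0.0855
```

Run:
```python
from h import *
st();env.capture("wrist");st();env.capture("wrist");st();togo([.5825,-.276,.02],-.478)
```

```text
sum -0.0706 j [0.4138 1.469  1.1882] pos [ 0.5765 -0.2748  0.1461] v [ 0.448  0.619 -0.991]
 sum -0.0525 j [0.4242 1.4833 1.1815] pos [ 0.5711 -0.2712  0.1339] v [0.038 0.065 0.163]
 sum -0.0473 j [0.4238 1.4825 1.188 ] pos [ 0.5695 -0.2701  0.1344] v [-0.034 -0.06   0.08 ]
pos [ 0.5695 -0.2701  0.1344] yaw -0.468 togo [ 0.0087 -0.0006  0.1149] twist 0.009696989460949546 tilt [ 0.043  -0.0212 -0.9988] F [-0.7  1.7 -1.5] w 0.0854 t 6.98
```

Request:
step_arm(deltas=[[0.0854,0.003,0,0.035,0]])

```text
time_s: 7.07
ee_pos: [0.5771, -0.2745, 0.1054]
tool_rot: [0.007, 0.972, -0.232, 0.028]
force: [1.9, -1.4, 1.3]
width: 0.0852
```

Run:
```python
from h import *
st();env.capture("wrist");st();env.capture("wrist");st();togo([.5825,-.276,.02],-.478)
```

```text
sum -0.0577 j [0.4583 1.5045 1.1211] pos [ 0.5771 -0.2745  0.1054] v [ 0.583  0.453 -0.932]
 sum -0.0405 j [0.4702 1.5166 1.1143] pos [ 0.572  -0.2711  0.0935] v [0.019 0.069 0.161]
 sum -0.0364 j [0.4689 1.516  1.1204] pos [ 0.5706 -0.27    0.0944] v [-0.05  -0.054  0.072]
pos [ 0.5706 -0.27    0.0944] yaw -0.468 togo [0.0106 0.0001 0.0749] twist 0.009541594802462416 tilt [ 0.0341 -0.0149 -0.9993] F [-0.6  1.  -1. ] w 0.0851 t 7.17
```

Request:
step_arm(deltas=[[0.0854,0.0105,0,0.035,0.01]])

```text
time_s: 7.25
ee_pos: [0.5841, -0.2773, 0.0665]
tool_rot: [0.005, 0.971, -0.237, 0.023]
force: [2.8, -1.6, 0.8]
width: 0.0856
```

Run:
```python
from h import *
env.capture("wrist");env.capture("wrist");st();togo([.5825,-.276,.02],-.478)
```

```text
sum -0.0266 j [0.5297 1.5208 1.0644] pos [ 0.5788 -0.2738  0.0552] v [-0.073 -0.022  0.068]
pos [ 0.5788 -0.2738  0.0552] yaw -0.479 togo [0.0033 0.0004 0.0353] twist -0.0007270819663429684 tilt [ 0.0261 -0.0092 -0.9996] F [-1.1  0.1 -1.3] w 0.0855 t 7.35
```

Request:
step_arm(deltas=[[0.0854,0.006,0,0.034,0]])

```text
time_s: 7.43
ee_pos: [0.5889, -0.2794, 0.0284]
tool_rot: [0.003, 0.971, -0.237, 0.019]
force: [1.7, -1.4, 2.0]
width: 0.0855
```

Run:
```python
from h import *
env.capture("wrist");env.capture("wrist");st();togo([.5825,-.276,.02],-.478)
c,R,o=cam("wrist");cv2.imwrite("pics/w3.png",c["color"]);st()
```

```text
sum -0.0188 j [0.5825 1.5319 1.0084] pos [ 0.5828 -0.2754  0.0185] v [-0.067 -0.02   0.061]
pos [ 0.5828 -0.2754  0.0185] yaw -0.479 togo [ 0.0001  0.0007 -0.0016] twist -0.0006918013758410169 tilt [ 0.0197 -0.0047 -0.9998] F [-0.6  1.5 -0.3] w 0.085 t 7.53
 sum -0.022 j [0.5794 1.5304 1.0098] pos [ 0.5837 -0.276   0.0209] v [-0.054 -0.03   0.004]
```

View pics/w3.png

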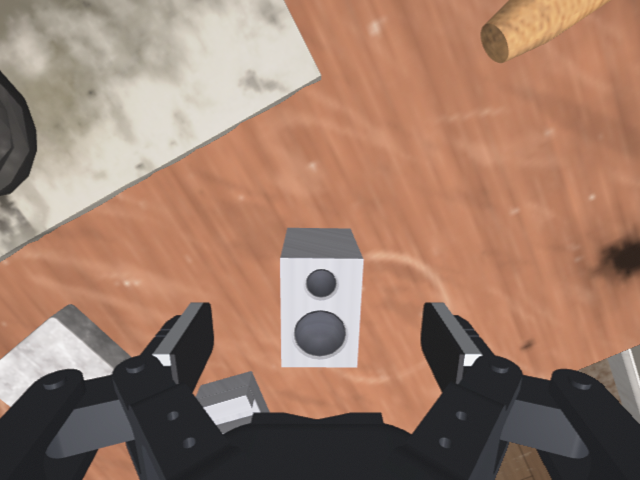

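Run:
```python
from h import *
s=env.sense();c,R,o=cam("wrist")
p=onplane(c,R,o,[(280,258),(362,258),(358,367),(282,367)],.048);print(p.round(4),p.mean(0))
Rt=rot(s["tool_rot"]); print("in tool",(Rt.T@(p-np.array(s["ee_pos"])).T).T.round(4))
togo([.5825,-.276,.02],-.478);st()
```

```text
[[ 0.5808 -0.2471  0.048 ]
 [ 0.6109 -0.263   0.048 ]
 [ 0.5865 -0.3104  0.048 ]
 [ 0.5558 -0.2939  0.048 ]] [ 0.58349969 -0.2786115   0.048     ]
in tool [[-0.0152 -0.0244 -0.0273]
 [ 0.0188 -0.0241 -0.0265]
 [ 0.019   0.0292 -0.0268]
 [-0.0159  0.0286 -0.0276]]
pos [ 0.5849 -0.2768  0.0229] yaw -0.479 togo [-0.0026  0.0004  0.0029] twist -0.0005157965677917709 tilt [ 0.0257 -0.009  -0.9996] F [-0.6 -0.   1. ] w 0.0857 t 7.63
 sum -0.0261 j [0.577  1.529  1.0095] pos [ 0.5849 -0.2768  0.0229] v [-0.038 -0.023 -0.012]
```

Request:
step_arm(deltas=[[0.06,-0.001,0.002,0.004,0],[0.045,0,0,0,0],[0.03,0,0,0,0]])

```text
time_s: 7.88
ee_pos: [0.586, -0.2803, 0.0275]
tool_rot: [0.003, 0.971, -0.237, 0.019]
force: [0.5, -0.5, 0.5]
width: 0.0518
```

Run:
```python
from h import *
st();env.capture("wrist");env.capture("wrist");st();togo([.5825,-.276,.02],-.478)
```

```text
sum -0.037 j [0.5694 1.5299 1.0053] pos [ 0.586  -0.2803  0.0275] v [-0.035 -0.006  0.012]
 sum -0.037 j [0.5698 1.5301 1.0048] pos [ 0.586  -0.2802  0.0272] v [ 0.015  0.01  -0.005]
pos [ 0.586  -0.2802  0.0272] yaw -0.478 togo [-0.0053 -0.0021  0.007 ] twist 0.00016297200951775892 tilt [ 0.0345 -0.0153 -0.9993] F [-0.9  0.5  0.5] w 0.0361 t 7.98
```

Request:
step_arm(deltas=[[0.046,0,0,0.001,0],[0.046,-0.003,-0.002,0.01,0]])

```text
time_s: 8.15
ee_pos: [0.5868, -0.279, 0.0198]
tool_rot: [0.005, 0.971, -0.237, 0.022]
force: [1.0, -0.3, 0.1]
width: 0.046
```

Run:
```python
from h import *
st();env.capture("wrist");st();env.capture("wrist");st();togo([.5825,-.276,.02],-.478)
```

```text
sum -0.0443 j [0.5749 1.543  0.9794] pos [ 0.5868 -0.279   0.0198] v [ 0.104  0.213 -0.308]
 sum -0.0383 j [0.5779 1.5478 0.9776] pos [ 0.5845 -0.2768  0.0163] v [0.024 0.03  0.048]
 sum -0.0356 j [0.5784 1.5481 0.9795] pos [ 0.5837 -0.2762  0.0158] v [ 0.002 -0.009  0.023]
pos [ 0.5837 -0.2762  0.0158] yaw -0.478 togo [-0.001   0.0003 -0.0043] twist 0.00026319675610464444 tilt [ 0.0334 -0.0144 -0.9993] F [-0.1  0.8 -0.6] w 0.046 t 8.25
```

Request:
step_arm(deltas=[[0.02,-0.001,0,0,0]])

```text
time_s: 8.33
ee_pos: [0.5827, -0.2756, 0.0152]
tool_rot: [0.003, 0.971, -0.236, 0.018]
force: [2.5, -1.6, 2.1]
width: 0.0354
```

Run:
```python
from h import *
for i in range(5): env.capture("wrist");s=env.sense();print(round(s["width"],4),np.round(s["force"],1))
st();togo([.5825,-.276,.02],-.478)
```

```text
0.0321 [ 0.2  1.1 -2.1]
0.032 [ 1.1 -1.   0.5]
0.0321 [0.9 0.3 0. ]
0.0322 [1.  0.6 0.4]
0.0318 [ 0.3 -0.4 -0.1]
 sum -0.0352 j [0.5773 1.5509 0.9782] pos [ 0.5827 -0.2757  0.0156] v [-0.001 -0.    -0.001]
pos [ 0.5827 -0.2757  0.0156] yaw -0.478 togo [ 0.0001  0.0004 -0.0044] twist 0.0003219415597750519 tilt [ 0.0332 -0.0142 -0.9993] F [ 0.3 -0.4 -0.1] w 0.0318 t 8.58
```

Request:
step_arm(deltas=[[0.02,0,0,-0.01,0],[0.02,0,0,-0.02,0],[0.02,0,0,-0.03,0],[0.02,0,0,-0.03,0],[0.02,0,0,-0.03,0]])

```text
time_s: 9.0
ee_pos: [0.5697, -0.2681, 0.1267]
tool_rot: [-0.003, 0.972, -0.237, 0.003]
force: [0.9, -0.5, -4.8]
width: 0.032
```

Run:
```python
from h import *
st();print(env.sense()["force"])
```

```text
sum -0.0032 j [0.4566 1.4491 1.2327] pos [ 0.5697 -0.2681  0.1267] v [-0.334 -0.418  0.789]
[ 0.93783903 -0.4851173  -4.78163551]
```

Request:
step_arm(deltas=[[0.02,0,0,-0.03,0],[0.02,0,0,-0.03,0],[0.02,0,0,-0.03,0],[0.02,0,0,-0.03,0],[0.02,0,0,-0.025,0]])

```text
time_s: 9.42
ee_pos: [0.5639, -0.2657, 0.2768]
tool_rot: [-0.005, 0.972, -0.237, -0.003]
force: [0.8, -0.6, -5.3]
width: 0.032
```

Request:
step_arm(deltas=[[0.02,0,0,-0.02,0],[0.02,0,0,-0.012,0],[0.02,0,0,-0.005,0]])

```text
time_s: 9.67
ee_pos: [0.5632, -0.2658, 0.3211]
tool_rot: [-0.004, 0.972, -0.237, -0.001]
force: [0.3, -0.8, -5.7]
width: 0.0323
```

Run:
```python
from h import *
c,R,o=cam("wrist");cv2.imwrite("pics/w4.png",c["color"])
c,R,o=cam("scene");cv2.imwrite("pics/s4.png",c["color"])
st();togo([.54,.244,.3],-1.56);print(env.sense()["force"])
```

```text
sum 0.0059 j [0.3542 1.1348 1.6585] pos [ 0.5633 -0.2658  0.3199] v [ 0.022  0.05  -0.026]
pos [ 0.5633 -0.2658  0.3199] yaw -0.478 togo [-0.2551 -0.4418  0.0243] twist 1.0820312952664803 tilt [-0.0012  0.0085 -1.    ] F [ 0.2 -0.5 -3.9] w 0.0319 t 9.77
[ 0.21739645 -0.50473776 -3.92834207]
```

View pics/w4.png

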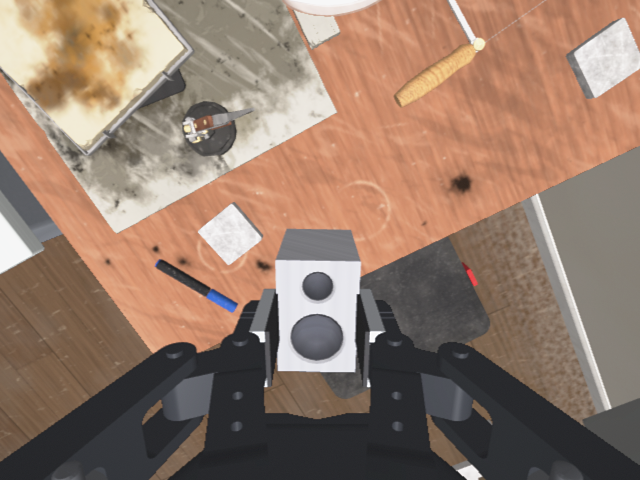

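View pics/s4.png

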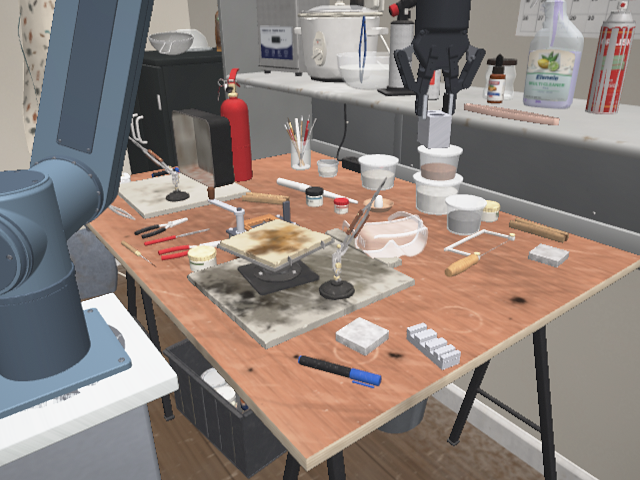

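Run:
```python
from h import *
c=env.capture("wrist");T=np.array(c["tool_from_camera"])
uv=np.array([(276,261),(360,261),(356,372),(279,371)],float)
d=np.c_[(uv[:,0]-c["cx"])/c["fx"],(uv[:,1]-c["cy"])/c["fy"],np.ones(4)]@T[:3,:3].T
p=T[:3,3]+d*((-.0324-T[2,3])/d[:,2])[:,None]; print(p.round(4),p.mean(0))
```

```text
[[-0.0163 -0.0249 -0.0324]
 [ 0.0173 -0.025  -0.0324]
 [ 0.0174  0.0276 -0.0324]
 [-0.0167  0.0271 -0.0324]] [ 0.00041693  0.00118217 -0.0324    ]
```

Request:
step_arm(deltas=[[0.02,-0.009,-0.016,0,0],[0.02,-0.017,-0.03,0,0],[0.02,-0.019,-0.033,0,0],[0.02,-0.019,-0.033,0,0],[0.02,-0.019,-0.033,0,0]])

```text
time_s: 10.23
ee_pos: [0.5518, -0.0996, 0.3073]
tool_rot: [-0.005, 0.97, -0.243, -0.012]
force: [0.3, 0.4, -5.2]
width: 0.0322
```

Request:
step_arm(deltas=[[0.02,-0.019,-0.033,0,0],[0.02,-0.019,-0.033,0,0],[0.02,-0.019,-0.033,0,0],[0.02,-0.019,-0.033,0,0],[0.02,-0.019,-0.033,0,0]])

```text
time_s: 10.65
ee_pos: [0.5379, 0.102, 0.3004]
tool_rot: [-0.005, 0.969, -0.244, -0.022]
force: [1.1, 0.3, -4.8]
width: 0.0322
```

Run:
```python
from h import *
st();togo([.54,.244,.3],-1.56)
```

```text
sum 0.0418 j [0.236  1.3425 1.6049] pos [0.5379 0.102  0.3004] v [ 0.103 -0.096  0.015]
pos [0.5379 0.102  0.3004] yaw -0.494 togo [-0.0653 -0.126   0.0032] twist 1.0663728100029877 tilt [-0.0412  0.0201 -0.9989] F [ 1.1  0.3 -4.8] w 0.0322 t 10.65
```

Request:
step_arm(deltas=[[0.02,-0.016,-0.031,0,0],[0.02,-0.016,-0.031,0,0],[0.02,-0.012,-0.024,0,0],[0.02,-0.008,-0.014,0,0.06],[0.02,-0.004,-0.005,0,0.12]])

```text
time_s: 11.07
ee_pos: [0.529, 0.2361, 0.2927]
tool_rot: [-0.0, 0.944, -0.327, -0.032]
force: [0.1, -0.3, -4.8]
width: 0.0318
```

Request:
step_arm(deltas=[[0.02,0,0,0,0.12],[0.02,0,0,0,0.12],[0.02,0,0,0,0.12],[0.02,0,0,0,0.12],[0.02,0,0,0,0.12]])

```text
time_s: 11.48
ee_pos: [0.5207, 0.2416, 0.2813]
tool_rot: [0.018, 0.799, -0.6, -0.038]
force: [0.3, -0.3, -4.6]
width: 0.0324
```

Run:
```python
from h import *
st();togo([.54,.244,.3],-1.56)
```

```text
sum 0.0761 j [0.3143 1.2846 1.6188] pos [0.5207 0.2416 0.2813] v [ 0.017  0.043 -0.009]
pos [0.5207 0.2416 0.2813] yaw -1.29 togo [ 0.0023 -0.0177 -0.0202] twist 0.26961956259202013 tilt [-0.0817  0.0176 -0.9965] F [ 0.3 -0.3 -4.6] w 0.0324 t 11.48
```

Request:
step_arm(deltas=[[0.02,0,-0.009,0.01,0.12],[0.02,0,-0.009,0.025,0.12],[0.02,0,0,0.03,0.03],[0.02,0,0,0.03,0]])

```text
time_s: 11.82
ee_pos: [0.5301, 0.2491, 0.1829]
tool_rot: [-0.021, -0.704, 0.709, 0.034]
force: [1.3, 0.2, -5.8]
width: 0.0326
```

Run:
```python
from h import *
st();togo([.54,.244,.12],-1.56)
```

```text
sum 0.0723 j [0.3828 1.4237 1.4074] pos [0.5301 0.2491 0.1829] v [ 0.21   0.646 -0.858]
pos [0.5301 0.2491 0.1829] yaw -1.578 togo [ 0.0061 -0.0148  0.0618] twist -0.018380762641332815 tilt [-0.0782  0.0184 -0.9968] F [ 1.3  0.2 -5.8] w 0.0326 t 11.82
```

Request:
step_arm(deltas=[[0.02,0,-0.005,0,0]])

```text
time_s: 11.9
ee_pos: [0.5287, 0.2482, 0.1744]
tool_rot: [-0.028, -0.704, 0.709, 0.038]
force: [-1.7, -0.1, -7.4]
width: 0.0319
```

Run:
```python
from h import *
st();togo([.54,.244,.12],-1.57)
```

```text
sum 0.0885 j [0.3966 1.4252 1.4083] pos [0.5287 0.2482 0.1744] v [ 0.092 -0.213  0.101]
pos [0.5287 0.2482 0.1744] yaw -1.578 togo [ 0.0049 -0.0164  0.053 ] twist -0.008241807826585124 tilt [-0.0939  0.0148 -0.9955] F [-1.7 -0.1 -7.4] w 0.0319 t 11.9
```

Request:
step_arm(deltas=[[0.02,0,-0.005,-0.03,0],[0.02,0,0,-0.005,0]])

```text
time_s: 12.07
ee_pos: [0.5337, 0.2472, 0.204]
tool_rot: [-0.034, -0.704, 0.708, 0.042]
force: [1.2, 0.6, -2.6]
width: 0.032
```

Run:
```python
from h import *
st();togo([.54,.244,.12],-1.57)
```

```text
sum 0.102 j [0.3939 1.357  1.4927] pos [0.5337 0.2472 0.204 ] v [0.037 0.028 0.068]
pos [0.5337 0.2472 0.204 ] yaw -1.577 togo [ 0.0041 -0.0153  0.0828] twist -0.007450629590413538 tilt [-0.1068  0.0116 -0.9942] F [ 1.2  0.6 -2.6] w 0.032 t 12.07
```

Request:
step_arm(deltas=[[0.02,0.001,-0.004,0.03,0],[0.02,0.001,-0.004,0.03,0]])

```text
time_s: 12.23
ee_pos: [0.5414, 0.2477, 0.151]
tool_rot: [-0.027, -0.705, 0.708, 0.037]
force: [-0.2, -0.1, -6.3]
width: 0.0321
```

Run:
```python
from h import *
st()
for i in range(4):
    c,R,o=cam("wrist");st()
cv2.imwrite("pics/w5.png",c["color"])
for d in env.find_in("wrist","clamp_nest")[:3]: print(d["conf"],R@np.array(d["point"])+o)
togo([.543,.2445,.05],-1.56)
```

```text
sum 0.0851 j [0.4317 1.4301 1.3648] pos [0.5414 0.2477 0.151 ] v [ 0.25   0.409 -0.754]
 sum 0.0938 j [0.4376 1.438  1.3599] pos [0.5386 0.2468 0.1446] v [0.009 0.01  0.149]
 sum 0.0972 j [0.4365 1.4361 1.3662] pos [0.5373 0.2466 0.1461] v [-0.036 -0.06   0.085]
 sum 0.0948 j [0.4347 1.433  1.3687] pos [0.5382 0.2469 0.1484] v [-0.035 -0.054  0.021]
 sum 0.0915 j [0.4332 1.4307 1.3691] pos [0.5393 0.2473 0.1501] v [-0.024 -0.037 -0.002]
0.62 [0.56660448 0.24903084 0.00564328]
pos [0.5402 0.2475 0.1511] yaw -1.577 togo [ 0.0044 -0.0124  0.1003] twist -0.016643898452554318 tilt [-0.0941  0.0149 -0.9954] F [ 0.8  0.1 -4.3] w 0.032 t 12.48
```

View pics/w5.png

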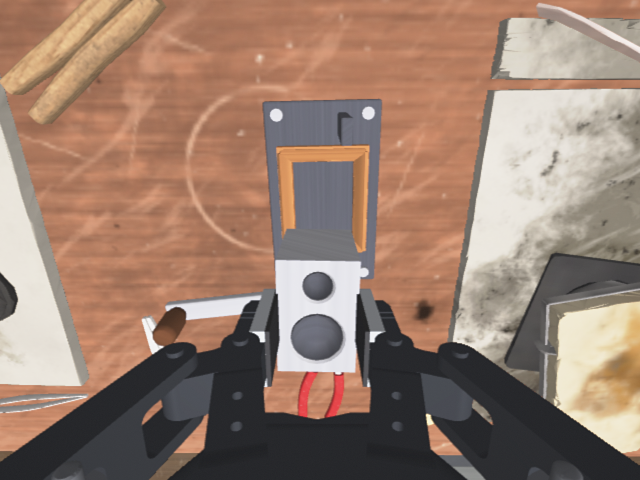

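Run:
```python
from h import *
c,R,o=cam("wrist");im=c["color"].copy()
n=np.array([.541,.2445,0]);a=.012;Rz=np.array([[np.cos(a),-np.sin(a),0],[np.sin(a),np.cos(a),0],[0,0,1]])
def box(x,y,z):return [n+Rz@np.array(q) for q in [(x,y,z),(x,-y,z),(-x,-y,z),(-x,y,z)]]
for x,y,z,col in [(.08,.047,.008,(0,255,0)),(.0425,.0335,.0245,(255,0,0)),(.034,.025,.008,(0,255,255))]:
    P=proj(c,R,o,box(x,y,z));print(P.round(1).tolist())
    cv2.polylines(im,[P.round().astype(np.int32)],True,col,1)
cv2.imwrite("pics/w6.png",cv2.resize(im[70:310,220:420],None,fx=2.5,fy=2.5,interpolation=cv2.INTER_CUBIC));st()
```

```text
[[262.0, 105.5], [380.9, 103.4], [372.2, 281.6], [274.5, 282.4]]
[[279.4, 156.6], [364.4, 155.4], [361.0, 253.5], [284.9, 254.2]]
[[292.2, 163.4], [351.7, 162.5], [350.1, 237.5], [295.4, 238.1]]
 sum 0.0875 j [0.4316 1.429  1.3686] pos [0.5406 0.2476 0.1516] v [-0.01  -0.003 -0.008]
```

View pics/w6.png

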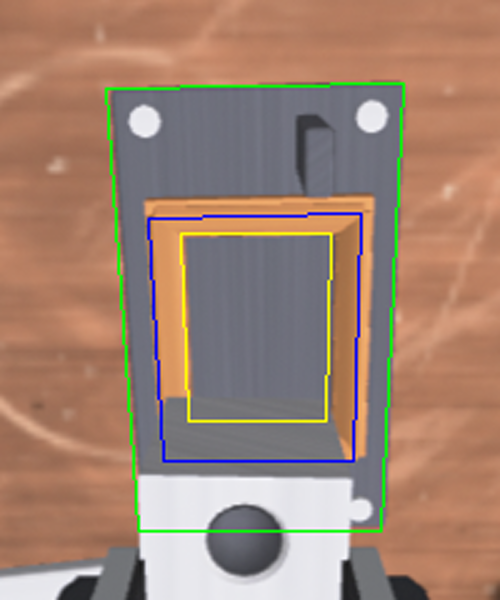

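Request:
step_arm(deltas=[[0.02,0.002,-0.006,0.03,-0.017],[0.02,0.002,-0.004,0.03,0]])

```text
time_s: 12.7
ee_pos: [0.5525, 0.2469, 0.1009]
tool_rot: [0.018, 0.711, -0.702, -0.033]
force: [-1.4, -0.9, -5.6]
width: 0.0323
```

Run:
```python
from h import *
for i in range(5):
    c=env.capture("wrist")
st();togo([.543,.2445,.05],-1.559)
```

```text
sum 0.0714 j [0.4808 1.4822 1.2499] pos [0.5511 0.2467 0.1005] v [-0.011 -0.01  -0.007]
pos [0.5511 0.2467 0.1005] yaw -1.559 togo [0.0031 0.0042 0.0509] twist 0.00013236847906972216 tilt [-0.0769  0.0193 -0.9969] F [ 0.1  1.  -4.4] w 0.0322 t 12.95
```

Request:
step_arm(deltas=[[0.02,0.001,0.004,0.025,0],[0.02,0.001,0.003,0.025,0]])

```text
time_s: 13.12
ee_pos: [0.5485, 0.2476, 0.0606]
tool_rot: [0.012, 0.711, -0.702, -0.029]
force: [-0.1, -0.6, -5.8]
width: 0.0322
```

Run:
```python
from h import *
for i in range(5):
    c,R,o=cam("wrist")
cv2.imwrite("pics/w7.png",c["color"])
c,R,o=cam("top");cv2.imwrite("pics/t7.png",cv2.resize(c["color"][190:300,110:250],None,fx=5,fy=5))
st();togo([.543,.2445,.024],-1.559)
```

```text
sum 0.0537 j [0.5077 1.5474 1.1402] pos [0.5483 0.2474 0.0601] v [ 0.     0.004 -0.006]
pos [0.5483 0.2474 0.0601] yaw -1.559 togo [0.0037 0.0032 0.0363] twist 0.0002853079346278875 tilt [-0.0597  0.0232 -0.9979] F [-0.   0.5 -4. ] w 0.0322 t 13.42
```

View pics/w7.png

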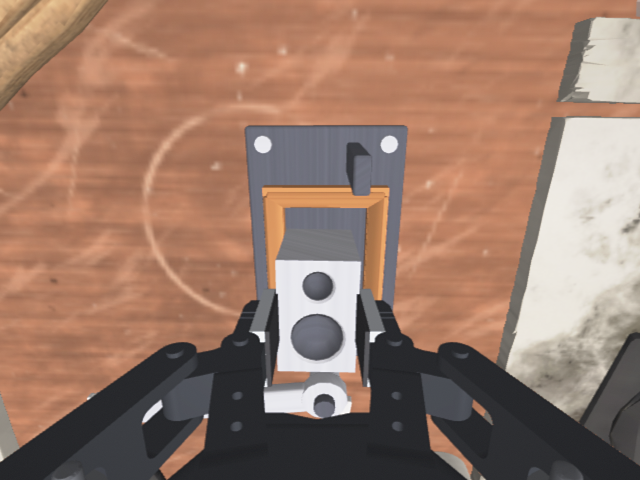

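View pics/t7.png

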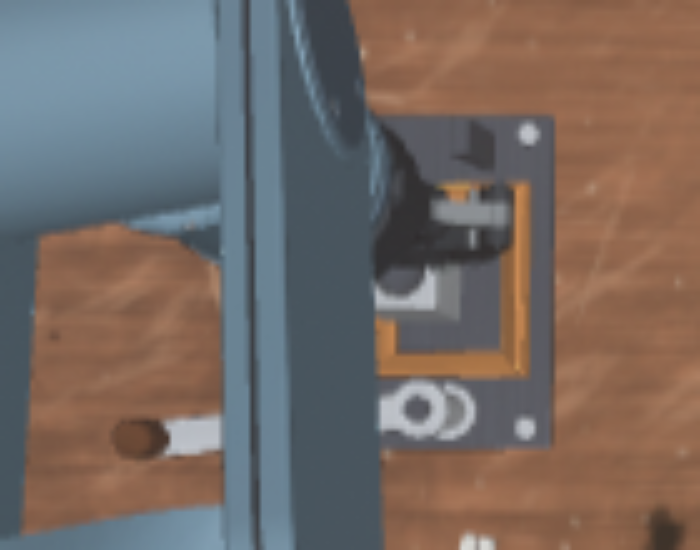

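Request:
step_arm(deltas=[[0.02,0.002,0.003,0.013,0],[0.02,0.0015,0.002,0.013,0]])

```text
time_s: 13.58
ee_pos: [0.5474, 0.2458, 0.0404]
tool_rot: [0.007, 0.711, -0.702, -0.026]
force: [-0.8, -0.9, -4.9]
width: 0.0326
```

Run:
```python
from h import *
for i in range(5):
    c,R,o=cam("wrist")
st();togo([.543,.2445,.024],-1.559)
```

```text
sum 0.0435 j [0.5218 1.5816 1.0817] pos [0.5467 0.2457 0.0396] v [ 0.001 -0.002 -0.005]
pos [0.5467 0.2457 0.0396] yaw -1.558 togo [0.0015 0.003  0.0158] twist 0.0005278595944648856 tilt [-0.0497  0.0255 -0.9984] F [ 0.7 -0.2 -4.9] w 0.0322 t 13.83
```

Request:
step_arm(deltas=[[0.02,0.001,0.002,0.008,0],[0.02,0.0005,0.002,0.008,0]])

```text
time_s: 14.0
ee_pos: [0.5453, 0.2453, 0.0266]
tool_rot: [0.005, 0.711, -0.702, -0.025]
force: [0.5, 0.7, -5.2]
width: 0.0324
```

Run:
```python
from h import *
for i in range(4):
    c,R,o=cam("wrist")
st();togo([.543,.2445,.024],-1.559)
```

```text
sum 0.0394 j [0.5321 1.6047 1.0441] pos [0.544  0.2451 0.0257] v [-0.005 -0.01  -0.   ]
pos [0.544  0.2451 0.0257] yaw -1.558 togo [0.0006 0.001  0.0017] twist 0.0005879187149511189 tilt [-0.0456  0.0266 -0.9986] F [ 0.5 -0.3 -4.3] w 0.0322 t 14.2
```

Request:
step_arm(deltas=[[0.02,0,0,0.003,0]])

```text
time_s: 14.28
ee_pos: [0.5443, 0.2454, 0.0236]
tool_rot: [0.006, 0.711, -0.702, -0.025]
force: [-12.5, 0.3, 29.8]
width: 0.0321
```

Run:
```python
from h import *
for i in range(3):
    c,R,o=cam("wrist");print(np.round(env.sense()["force"],1))
st();togo([.543,.2445,.024],-1.559)
```

```text
[-1.3 -0.5  5.8]
[-1.8 -1.6  2.8]
[-2.3 -0.7  2.8]
 sum 0.0378 j [0.5342 1.6062 1.039 ] pos [0.5445 0.2454 0.0239] v [ 0.002  0.004 -0.002]
pos [0.5445 0.2454 0.0239] yaw -1.558 togo [ 0.0008  0.0015 -0.    ] twist 0.0008207356818270561 tilt [-0.0441  0.0269 -0.9987] F [-2.3 -0.7  2.8] w 0.0321 t 14.43
```

Request:
step_arm(deltas=[[0.045,0,0,-0.001,0]])

```text
time_s: 14.52
ee_pos: [0.5449, 0.2455, 0.0254]
tool_rot: [0.005, 0.712, -0.702, -0.025]
force: [-0.1, 0.2, 1.2]
width: 0.0428
```

Run:
```python
from h import *
for i in range(4):
    c,R,o=cam("wrist");s=env.sense();print(np.round(s["force"],1),round(s["width"],4))
cv2.imwrite("pics/w8.png",c["color"])
st();togo([.543,.2445,.024],-1.559)
```

```text
[ 0.7 -0.1 -0.5] 0.0447
[-0.3  0.4  0.7] 0.045
[ 0.1 -0.9 -1. ] 0.045
[ 0.1 -0.6 -0.4] 0.0451
 sum 0.0365 j [0.5327 1.6047 1.0407] pos [0.5451 0.2455 0.0253] v [0.006 0.004 0.001]
pos [0.5451 0.2455 0.0253] yaw -1.558 togo [0.001  0.0021 0.0014] twist 0.0007291050219575546 tilt [-0.0429  0.0272 -0.9987] F [ 0.1 -0.6 -0.4] w 0.0451 t 14.72
```

View pics/w8.png

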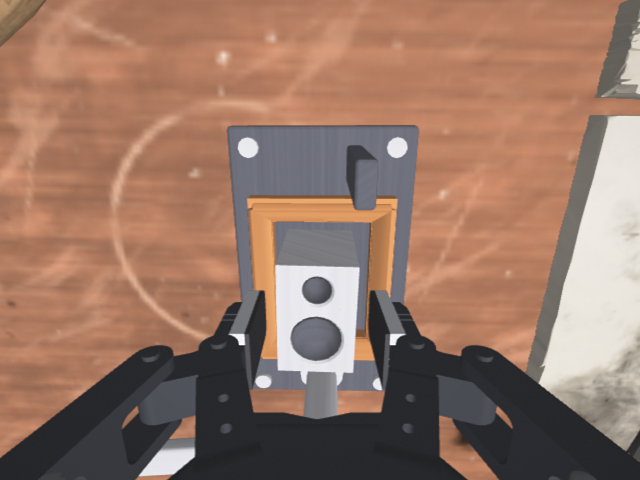

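Run:
```python
from h import *
c,R,o=cam("wrist")
p=onplane(c,R,o,[(276,267),(359,268),(354,372),(278,371)],.056);print(p.round(4).tolist(),p.mean(0))
e=p[0]-p[3]+p[1]-p[2];print(np.arctan2(e[1],e[0]),np.linalg.norm(e)/2)
```

```text
[[0.568, 0.2615, 0.056], [0.5684, 0.2279, 0.056], [0.5171, 0.2274, 0.056], [0.5164, 0.2619, 0.056]] [0.54248677 0.24467086 0.056     ]
0.0010138455446522942 0.051469984620027685
```

Request:
step_arm(deltas=[[0.06,0,0,-0.01,0],[0.06,0,0,-0.02,0],[0.06,0,0,-0.03,0],[0.06,0,0,-0.03,0],[0.06,0,0,-0.03,0]])

```text
time_s: 15.18
ee_pos: [0.5448, 0.2408, 0.143]
tool_rot: [0.013, 0.711, -0.702, -0.03]
force: [1.0, 0.3, -0.6]
width: 0.0598
```

Run:
```python
from h import *
st()
c,R,o=cam("wrist");cv2.imwrite("pics/w9.png",c["color"])
togo([.543,.2445,.15],-1.559)
for n in ["wrist","top","scene"]:
    if n!="wrist": c,R,o=cam(n)
    if n=="scene": cv2.imwrite("pics/s9.png",cv2.resize(c["color"][150:300,100:340],None,fx=3.2,fy=3.2))
    for t in ["lever_knob","dapping_block"]:
        for d in env.find_in(n,t)[:2]: print(n,t,round(d["conf"],2),(R@np.array(d["point"])+o).round(4))
```

```text
sum 0.0545 j [0.4185 1.4693 1.3082] pos [0.5448 0.2408 0.143 ] v [-0.305 -0.517  0.823]
pos [0.549  0.2416 0.1504] yaw -1.558 togo [-0.003   0.006   0.0007] twist 0.0005505609367224551 tilt [-0.0489  0.0258 -0.9985] F [1.9 1.  4.9] w 0.06 t 15.23
wrist lever_knob 0.71 [0.4713 0.287  0.0668]
wrist dapping_block 0.89 [0.5497 0.2472 0.0562]
top lever_knob 0.48 [0.4745 0.2624 0.0709]
top dapping_block 0.82 [0.5339 0.2455 0.0517]
scene lever_knob 0.74 [0.4666 0.3089 0.0683]
scene dapping_block 0.82 [0.5338 0.2255 0.0424]
```

View pics/w9.png

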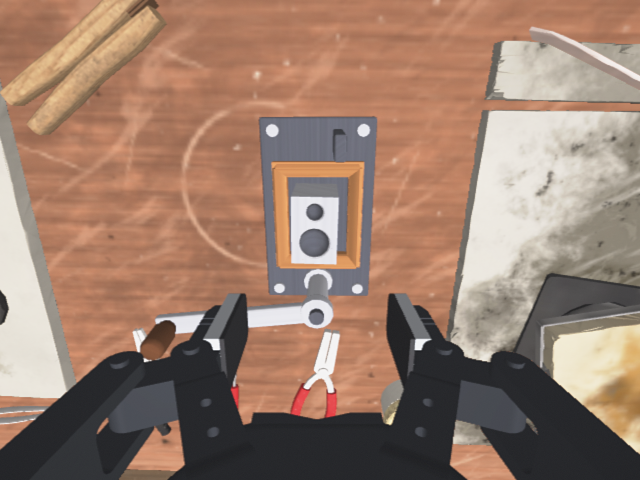

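View pics/s9.png

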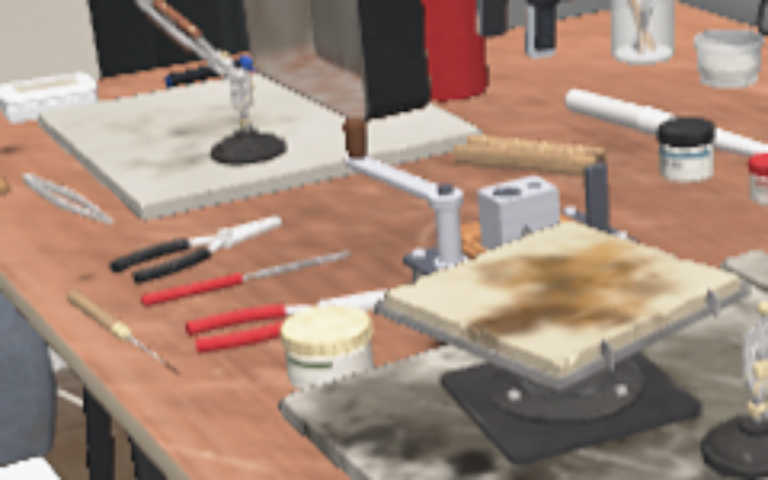

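Request:
step_arm(deltas=[[0.0,-0.02,0.02,-0.005,0],[0.0,-0.025,0.027,0,0],[0.0,-0.025,0.027,0,0],[0.0,-0.025,0.027,0,0],[0.0,-0.018,0.022,0,0]])

```text
time_s: 16.05
ee_pos: [0.42, 0.3501, 0.1493]
tool_rot: [0.018, 0.707, -0.706, -0.031]
force: [-0.2, 0.2, 0.9]
width: 0.0007
```

Run:
```python
from h import *
for i in range(3): c,R,o=cam("wrist")
cv2.imwrite("pics/w10.png",c["color"])
c,R,o=cam("top");cv2.imwrite("pics/t10.png",cv2.resize(c["color"][190:300,110:250],None,fx=5,fy=5))
st();togo([.424,.356,.082],-1.559)
```

```text
sum 0.0528 j [0.3275 1.5895 1.2774] pos [0.4217 0.3492 0.1497] v [ 0.009 -0.015 -0.003]
pos [0.4217 0.3492 0.1497] yaw -1.568 togo [-0.0055 -0.0069  0.0675] twist -0.00897950590400498 tilt [-0.0673  0.0183 -0.9976] F [ 0.7  0.1 -0.6] w 0.0001 t 16.25
```

View pics/w10.png

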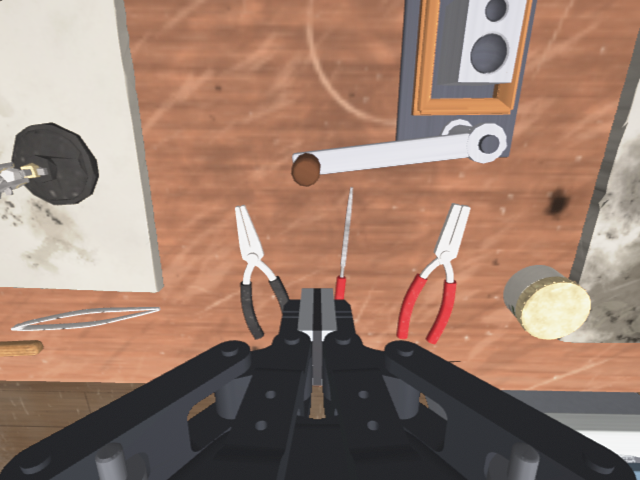

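View pics/t10.png

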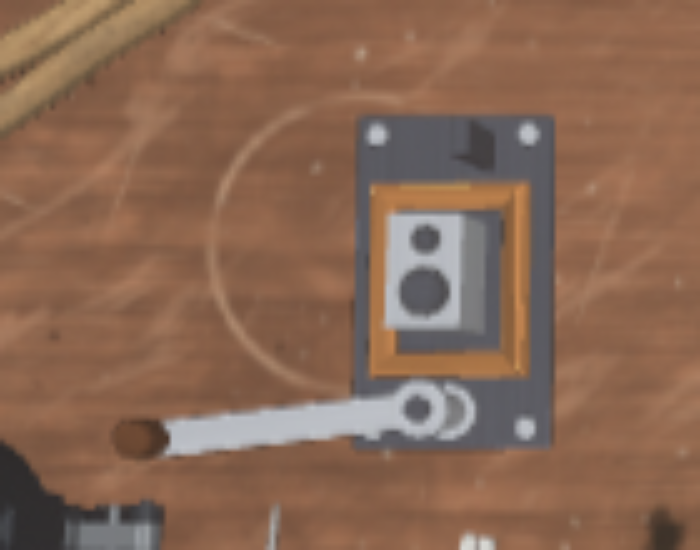

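Run:
```python
from h import *
c,R,o=cam("wrist");print("knob w",onplane(c,R,o,(305,171),.0995),"pivot w",onplane(c,R,o,(487,145),.0675))
ct,Rt,ot=cam("top");uv=(np.array((128,440))+.5)/5-.5+[110,190];print("knob t",onplane(ct,Rt,ot,uv,.0995))
def ray(c,R,uv): return R@np.array([(uv[0]-c["cx"])/c["fx"],(uv[1]-c["cy"])/c["fy"],1])
d1=ray(ct,Rt,uv);d2=ray(c,R,(305,171));t=np.linalg.lstsq(np.c_[d1,-d2],o-ot,rcond=None)[0];print(ot+t[0]*d1,o+t[1]*d2)
```

```text
knob w [[0.47006084 0.35721278 0.0995    ]] pivot w [[0.48219539 0.23902333 0.0675    ]]
knob t [[0.46368516 0.36106898 0.0995    ]]
[0.46368187 0.36079517 0.10023047] [0.46995784 0.35724129 0.09892656]
```

Request:
step_arm(deltas=[[0.0,-0.004,-0.002,0.03,0],[0.0,-0.004,-0.002,0.03,0]])

```text
time_s: 16.52
ee_pos: [0.4303, 0.3579, 0.0944]
tool_rot: [-0.011, -0.706, 0.708, 0.028]
force: [-0.3, 0.5, -0.5]
width: 0.0001
```

Run:
```python
from h import *
for i in range(4): c,R,o=cam("wrist")
st();togo([.424,.357,.082],-1.559)
```

```text
sum 0.0431 j [0.3938 1.6396 1.1512] pos [0.4287 0.3575 0.0942] v [-0.033 -0.027  0.001]
pos [0.4287 0.3575 0.0942] yaw -1.573 togo [0.0007 0.0039 0.0124] twist -0.014312031155304439 tilt [-0.0587  0.0221 -0.998 ] F [-0.4  0.5 -0. ] w 0.0002 t 16.72
```

Request:
step_arm(deltas=[[0.0,-0.004,-0.017,0.005,0],[0.0,-0.003,-0.018,0.005,0],[0.0,-0.001,-0.018,0.002,0],[0.0,0.002,-0.018,0,0]])

```text
time_s: 17.05
ee_pos: [0.5026, 0.3637, 0.0856]
tool_rot: [-0.01, -0.706, 0.707, 0.028]
force: [0.3, -0.4, 0.1]
width: -0.0002
```

```bash
cat >> h.py <<'E'
def arc():
    s=env.sense();p=np.array(s["ee_pos"]);d=p[:2]-[.480,.243];print("phi",np.arctan2(d[1],d[0]),"r",np.linalg.norm(d),"z",p[2],"F",np.round(s["force"],1))
E
python3 - <<'E'
from h import *
arc();st();togo([.48,.363,.082],-1.559)
E
```

```text
phi 1.3861012964693127 r 0.12279030862563452 z 0.08562275673074568 F [ 0.3 -0.4  0.1]
 sum 0.0388 j [0.5009 1.4873 1.1922] pos [0.5026 0.3637 0.0856] v [ 0.262 -0.478  0.2  ]
pos [0.5026 0.3637 0.0856] yaw -1.573 togo [0.0009 0.0223 0.0048] twist -0.014399119458235354 tilt [-0.0533  0.0252 -0.9983] F [ 0.3 -0.4  0.1] w -0.0002 t 17.05
```

Request:
step_arm(deltas=[[0.0,0.006,-0.0174,0.001,0],[0.0,0.008,-0.0165,0.001,0],[0.0,0.01,-0.015,0,0]])

```text
time_s: 17.3
ee_pos: [0.5583, 0.3398, 0.087]
tool_rot: [-0.006, -0.706, 0.708, 0.026]
force: [0.0, 0.0, -0.6]
width: -0.0
```

Run:
```python
from h import *
arc();st();c,R,o=cam("wrist");cv2.imwrite("pics/w11.png",c["color"]);arc()
```

```text
phi 0.890713919909775 r 0.12452897442518751 z 0.08703173721525348 F [ 0.   0.  -0.6]
 sum 0.0324 j [0.5504 1.3977 1.2258] pos [0.5583 0.3398 0.087 ] v [ 0.147 -0.306  0.135]
phi 0.854206184395701 r 0.12505078307661532 z 0.08742355529167556 F [2.1 0.1 0.8]
```

View pics/w11.png

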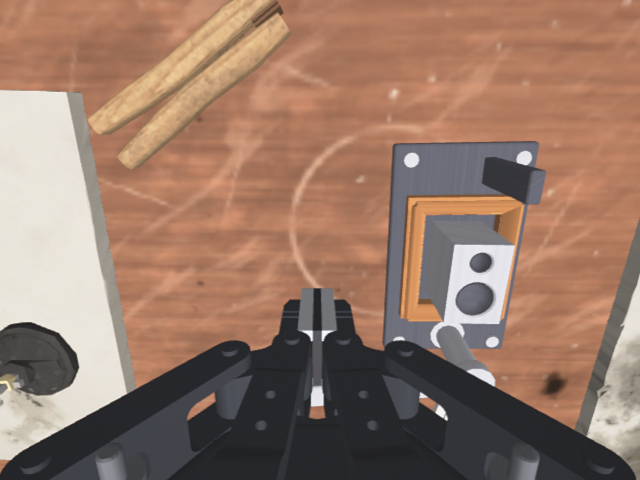

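Run:
```python
from h import *
c,R,o=cam("scene");cv2.imwrite("pics/s11.png",cv2.resize(c["color"][120:300,100:340],None,fx=3.2,fy=3.2))
c,R,o=cam("top");cv2.imwrite("pics/t11.png",cv2.resize(c["color"][190:300,110:250],None,fx=5,fy=5));st()
```

```text
sum 0.0323 j [0.55  1.399 1.225] pos [0.5584 0.339  0.0868] v [-0.006  0.036 -0.   ]
```

View pics/s11.png

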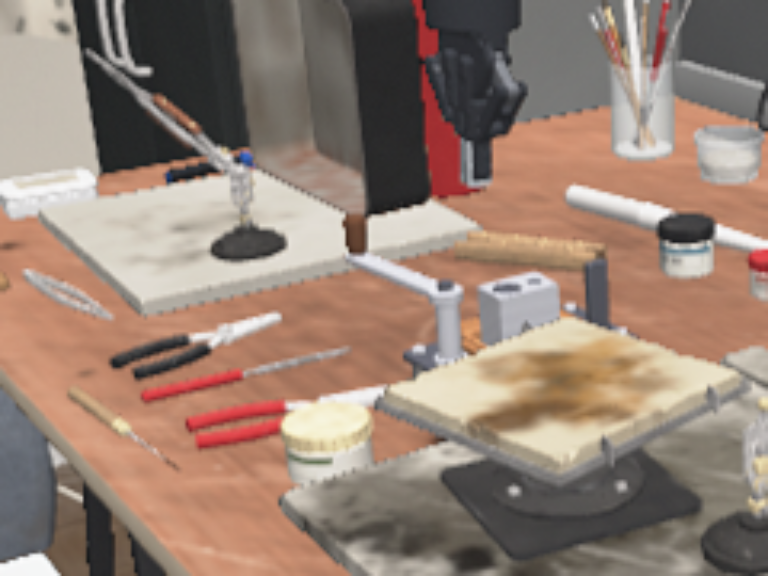

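View pics/t11.png

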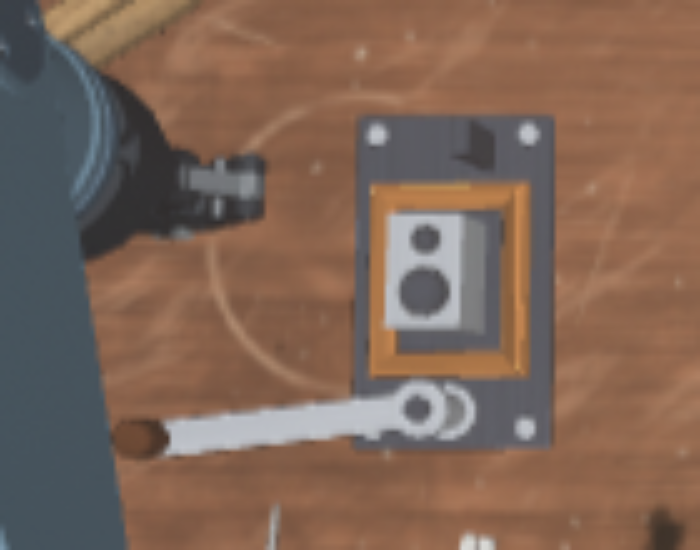

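Run:
```python
from h import *
c,R,o=cam("scene")
for z in (.07,.087,.1,.11,.12): print(z,((proj(c,R,o,[.5584,.339,z])-[100,120])*3.2).round(0))
for z in (.0675,.0835,.0995): print("knob",z,((proj(c,R,o,[.4655,.36,z])-[100,120])*3.2).round(0))
print(((proj(c,R,o,[.4655,.36,.0675])-[100,120])*3.2).round(0))
```

```text
0.07 [[471. 231.]]
0.087 [[470. 211.]]
0.1 [[469. 196.]]
0.11 [[468. 184.]]
0.12 [[467. 172.]]
knob 0.0675 [[356. 251.]]
knob 0.0835 [[354. 232.]]
knob 0.0995 [[352. 213.]]
[[356. 251.]]
```

Request:
step_arm(deltas=[[0.0,0,0.005,-0.025,0],[0.0,-0.003,0.025,-0.01,0],[0.0,-0.005,0.032,0,0],[0.0,-0.005,0.032,0,0],[0.0,-0.005,0.028,0,0]])

```text
time_s: 17.92
ee_pos: [0.4358, 0.357, 0.1317]
tool_rot: [-0.004, -0.704, 0.71, 0.026]
force: [-0.9, 0.7, -0.8]
width: 0.0002
```

Request:
step_arm(deltas=[[0.0,0,0.012,0,0],[0.0,0,0.003,0.01,0]])

```text
time_s: 18.08
ee_pos: [0.4139, 0.3597, 0.1264]
tool_rot: [-0.003, -0.706, 0.708, 0.027]
force: [0.0, -0.1, 0.0]
width: 0.0
```

Run:
```python
from h import *
st();togo([.424,.357,.06],-1.559)
```

```text
sum 0.0217 j [0.3304 1.6465 1.1864] pos [0.4139 0.3597 0.1264] v [ 0.05   0.267 -0.328]
pos [0.4139 0.3597 0.1264] yaw -1.575 togo [ 0.0049 -0.0129  0.0658] twist -0.016235396496384613 tilt [-0.0414  0.034  -0.9986] F [ 0.  -0.1  0. ] w 0.0 t 18.08
```

Request:
step_arm(deltas=[[0.0,0.002,-0.003,0.025,0],[0.0,0.001,-0.003,0.025,0],[0.0,0.001,-0.003,0.012,0]])

```text
time_s: 18.33
ee_pos: [0.419, 0.3607, 0.0658]
tool_rot: [-0.002, 0.707, -0.706, -0.026]
force: [-0.2, -1.2, -1.3]
width: -0.0001
```

Run:
```python
from h import *
for i in range(3): c,R,o=cam("wrist")
c,R,o=cam("scene");cv2.imwrite("pics/s12.png",cv2.resize(c["color"][120:300,100:340],None,fx=3.2,fy=3.2))
st();togo([.424,.357,.06],-1.559);p=env.sense()["ee_pos"]
for dz in (0,.02): print(((proj(c,R,o,np.array(p)+[0,0,dz])-[100,120])*3.2).round(0))
```

```text
sum 0.012 j [0.3987 1.7072 1.0476] pos [0.4206 0.3609 0.0679] v [-0.019 -0.018  0.002]
pos [0.4206 0.3609 0.0679] yaw -1.571 togo [ 0.0042 -0.0036  0.0076] twist -0.011999633684270705 tilt [-0.0327  0.0392 -0.9987] F [-0.4  0.8 -0.5] w -0.0 t 18.53
[[302. 262.]]
[[299. 238.]]
```

View pics/s12.png

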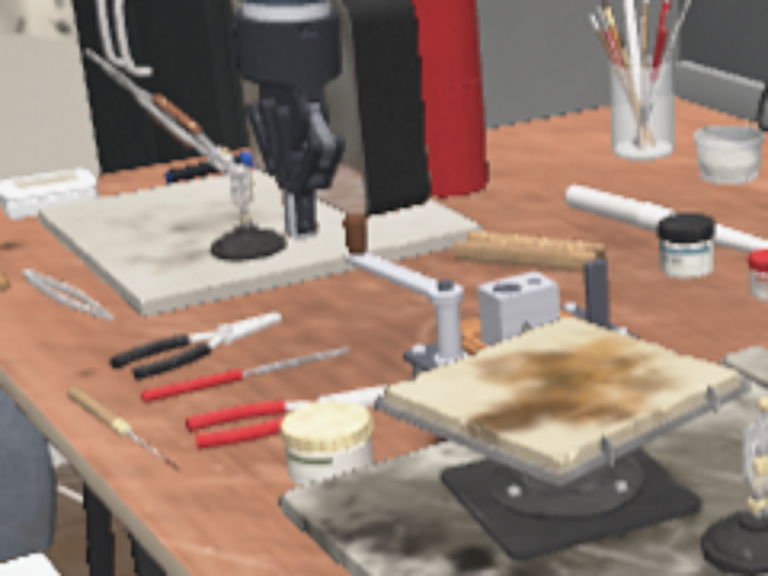

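Request:
step_arm(deltas=[[0.0,0.002,-0.002,0.014,0],[0.0,0,-0.012,0.002,0],[0.0,0,-0.015,0,0]])

```text
time_s: 18.78
ee_pos: [0.4495, 0.3612, 0.0542]
tool_rot: [-0.004, 0.708, -0.706, -0.025]
force: [-1.2, 0.2, 0.6]
width: -0.0002
```

Run:
```python
from h import *
arc();st();c,R,o=cam("wrist");c,R,o=cam("wrist");arc()
c,R,o=cam("scene");cv2.imwrite("pics/s13.png",cv2.resize(c["color"][120:300,100:340],None,fx=3.2,fy=3.2))
```

```text
phi 1.8231899968673735 r 0.12208383195348485 z 0.054229719689147866 F [-1.2  0.2  0.6]
 sum 0.0091 j [0.4483 1.666  1.0365] pos [0.4495 0.3612 0.0542] v [ 0.222 -0.358  0.165]
phi 1.804146343272521 r 0.12143551193553682 z 0.05444974163671014 F [-0.   0.7 -0.2]
```

View pics/s13.png

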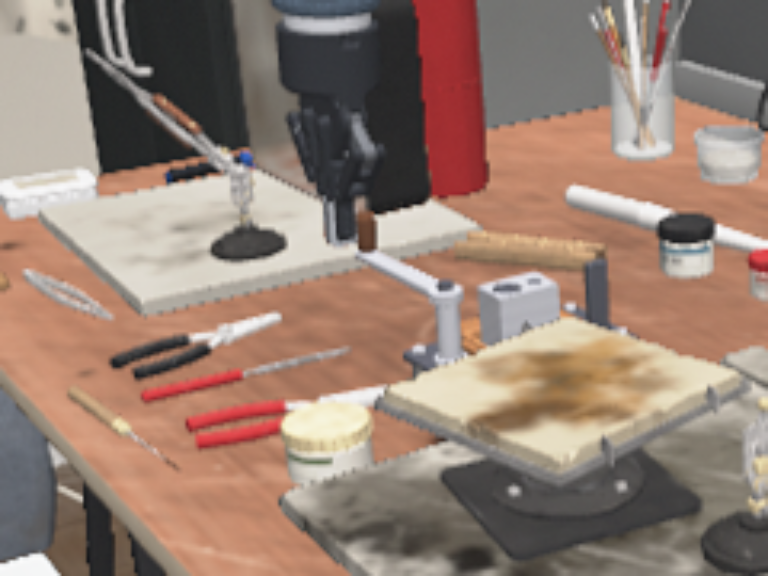

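Request:
step_arm(deltas=[[0.0,-0.003,-0.017,0,0],[0.0,0,-0.018,0,0],[0.0,0.0025,-0.018,0,0],[0.0,0.005,-0.017,0,0]])

```text
time_s: 19.27
ee_pos: [0.5149, 0.3574, 0.0543]
tool_rot: [-0.002, 0.708, -0.705, -0.027]
force: [-0.3, 0.1, 0.3]
width: -0.0
```

Run:
```python
from h import *
arc();st();c,R,o=cam("wrist");cv2.imwrite("pics/w14.png",c["color"]);arc()
```

```text
phi 1.274565058162728 r 0.11962402765521125 z 0.05433884991476541 F [-0.3  0.1  0.3]
 sum 0.0165 j [0.5297 1.5245 1.1039] pos [0.5149 0.3574 0.0543] v [ 0.21  -0.364  0.181]
phi 1.241177308675369 r 0.11966653415940082 z 0.05444188152284737 F [ 1.8 -0.1  0. ]
```

View pics/w14.png

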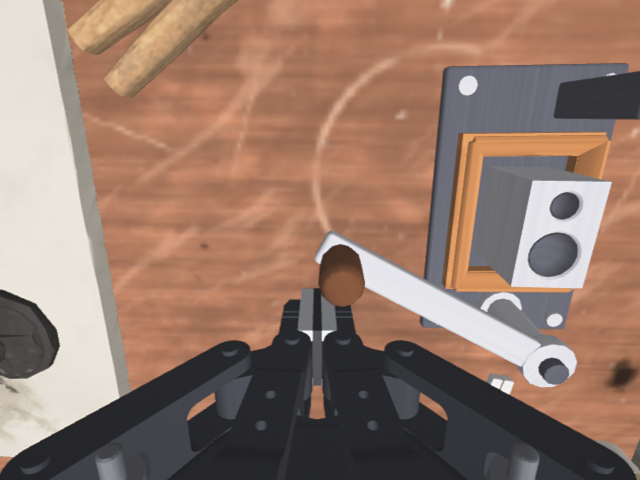

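Request:
step_arm(deltas=[[0.0,0.009,-0.0155,0,0],[0.0,0.011,-0.0145,0,0],[0.0,0.013,-0.0125,0,0]])

```text
time_s: 19.57
ee_pos: [0.5588, 0.3253, 0.0534]
tool_rot: [-0.003, 0.709, -0.705, -0.027]
force: [-1.2, -0.9, 1.1]
width: -0.0003
```

Run:
```python
from h import *
arc();st();c,R,o=cam("wrist");cv2.imwrite("pics/w15.png",c["color"]);arc()
```

```text
phi 0.8070609936020103 r 0.11390788984883898 z 0.05336481401695981 F [-1.2 -0.9  1.1]
 sum 0.0182 j [0.5628 1.4681 1.1289] pos [0.5588 0.3253 0.0534] v [ 0.085 -0.143  0.072]
phi 0.7701476366956678 r 0.113831350074709 z 0.053285239364875864 F [ 1.1 -1.3 -0.4]
```

View pics/w15.png

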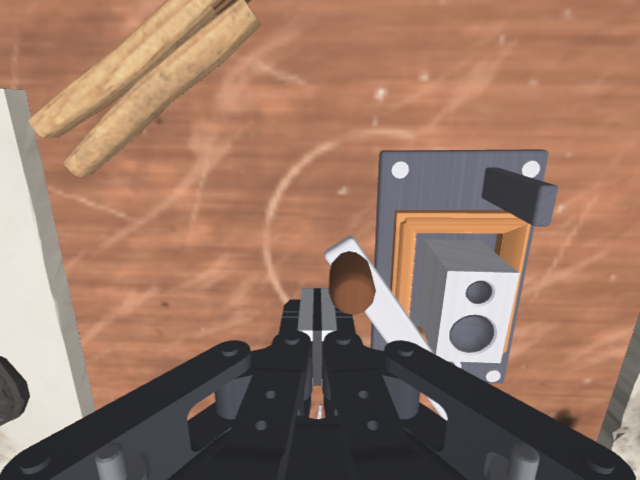

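Request:
step_arm(deltas=[[0.0,0.013,-0.0125,0,0],[0.0,0.014,-0.011,0,0],[0.0,0.013,-0.008,0,0]])

```text
time_s: 19.87
ee_pos: [0.5866, 0.2812, 0.0508]
tool_rot: [0.001, 0.709, -0.705, -0.029]
force: [-0.9, 0.7, 0.7]
width: 0.0001
```

Run:
```python
from h import *
arc();st();c,R,o=cam("wrist");cv2.imwrite("pics/w16.png",c["color"]);arc();togo([.598,.27,.054],-1.559)
```

```text
phi 0.3440152617830133 r 0.11319724000206041 z 0.05080536933137909 F [-0.9  0.7  0.7]
 sum 0.0324 j [0.5804 1.4437 1.1499] pos [0.5866 0.2812 0.0508] v [ 0.034 -0.036  0.05 ]
phi 0.31528593846631364 r 0.1141508681468442 z 0.050648070089126494 F [ 0.9 -1.8 -0.3]
pos [0.5885 0.2784 0.0506] yaw -1.568 togo [ 0.0083 -0.0093 -0.0041] twist -0.009076629781965995 tilt [-0.041   0.0375 -0.9985] F [ 0.9 -1.8 -0.3] w -0.0 t 19.92
```

View pics/w16.png

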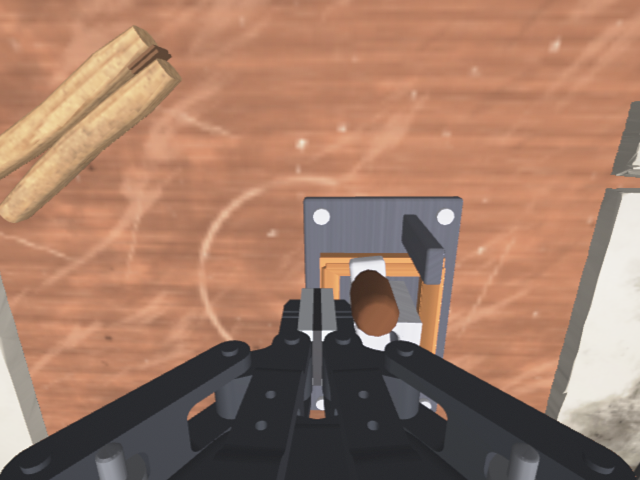

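Request:
step_arm(deltas=[[0.0,0.007,-0.006,-0.002,0],[0.0,0.005,-0.002,-0.001,0]])

```text
time_s: 20.08
ee_pos: [0.5962, 0.2675, 0.0529]
tool_rot: [0.0, 0.707, -0.706, -0.029]
force: [0.3, 19.1, -5.4]
width: 0.0001
```

Run:
```python
from h import *
arc();st();c,R,o=cam("wrist");arc();c,R,o=cam("wrist");cv2.imwrite("pics/w17.png",c["color"]);arc();togo([.598,.27,.054],-1.559)
```

```text
phi 0.20737129799636964 r 0.11877082600543991 z 0.05293110089457772 F [ 0.3 19.1 -5.4]
 sum 0.0322 j [0.5827 1.4336 1.1575] pos [0.5962 0.2675 0.0529] v [-0.012  0.02   0.006]
phi 0.21310466545659262 r 0.11886866278536536 z 0.052885477891862376 F [ 0.4  5.5 -2. ]
phi 0.21286084193854393 r 0.11883747958927929 z 0.05286940894561941 F [ 0.9  5.5 -2.5]
pos [0.5962 0.2681 0.0529] yaw -1.569 togo [-0.0019 -0.0018 -0.0011] twist -0.010461233808873871 tilt [-0.0412  0.0417 -0.9983] F [ 0.9  5.5 -2.5] w 0.0001 t 20.18
```

View pics/w17.png

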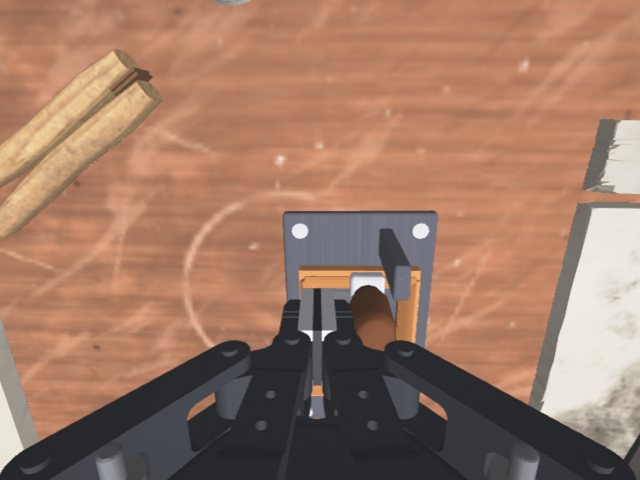

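Request:
step_arm(deltas=[[0.0,-0.01,0,0,0],[0.0,-0.02,0,-0.002,0],[0.0,-0.02,0,-0.01,0],[0.0,-0.01,0,-0.03,0],[0.0,0,0,-0.035,0]])

```text
time_s: 20.6
ee_pos: [0.5944, 0.3279, 0.1265]
tool_rot: [0.006, 0.707, -0.706, -0.032]
force: [1.0, 0.1, 1.0]
width: -0.0003
```

Request:
step_arm(deltas=[[0.0,-0.025,0,-0.02,0],[0.0,-0.03,0,-0.02,0],[0.0,-0.03,0,-0.01,0],[0.0,-0.02,0,0,0]])

```text
time_s: 20.93
ee_pos: [0.6006, 0.4352, 0.1943]
tool_rot: [0.001, -0.706, 0.708, 0.028]
force: [0.1, 0.5, -0.2]
width: -0.0002
```

Run:
```python
from h import *
for i in range(3): c,R,o=cam("wrist")
cv2.imwrite("pics/w18.png",c["color"])
f=lambda P,s,u0,v0:(np.array(P,float)+.5)/s-.5+[u0,v0]
c,R,o=cam("top");cv2.imwrite("pics/t18.png",cv2.resize(c["color"][190:300,110:250],None,fx=5,fy=5))
c,R,o=cam("scene");cv2.imwrite("pics/s18.png",cv2.resize(c["color"][120:300,100:340],None,fx=3.2,fy=3.2))
togo([0,0,0])
```

```text
pos [0.5994 0.4313 0.1894] yaw -1.575 togo [0.4402 0.5893 0.2002] twist None tilt [-0.0452  0.0369 -0.9983] F [-0.4 -0.3  0.2] w 0.0 t 21.18
```

View pics/t18.png

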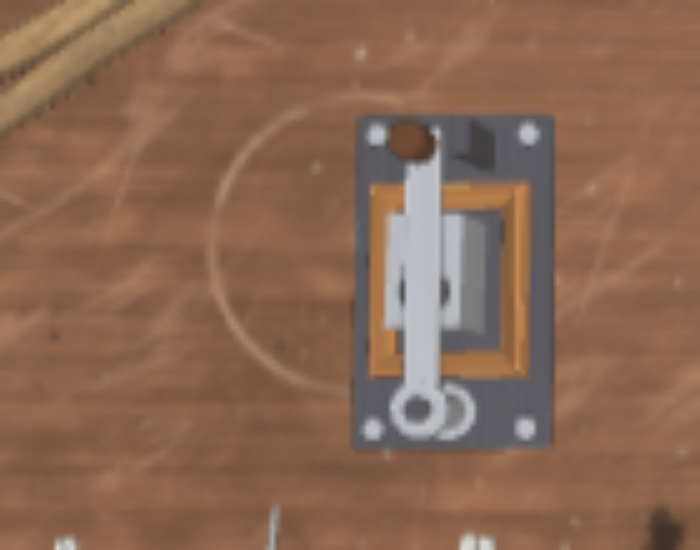

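View pics/s18.png

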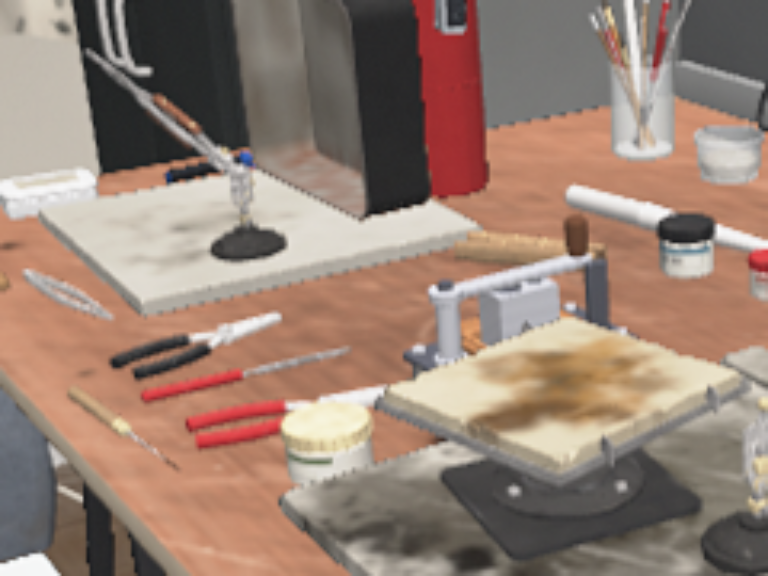

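View pics/w18.png

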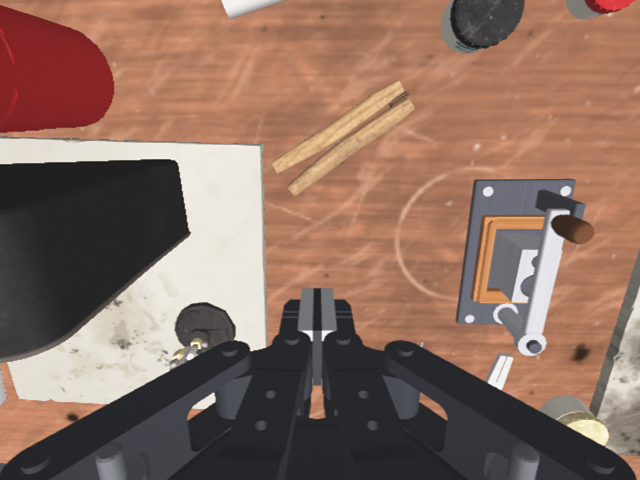

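Run:
```python
from h import *
f=lambda P:(np.array(P,float)+.5)/5-.5+[110,190]
c,R,o=cam("top")
k=onplane(c,R,o,f((408,140)),.0995)[0];p=onplane(c,R,o,f((417,408)),.0675)[0];d=k-p;print(k,p,np.arctan2(d[1],d[0])-.012)
togo([0,0,0]); print(env.close_job())
```

```text
[0.596272   0.24346754 0.0995    ] [0.47922379 0.24430694 0.0675    ] -0.019171249868207656
pos [0.5996 0.4306 0.1892] yaw -1.575 togo [0.4401 0.589  0.2004] twist None tilt [-0.0457  0.0368 -0.9983] F [-0.6  0.1 -0.2] w -0.0001 t 21.23
the job is handed in; nothing more can be done
None
```

The dapping block is standing in the clamp nest's pocket, and the lever is shut against its stop post. I handed the job in at about 21 s of the 48 s allowed; the system reports no verdict.

**What I did:** I gripped the block across its 34 mm sides and carried it high over the clutter. I lowered it in small steps until the floor took its weight, at the expected height, with a peak force of about 30 N. After releasing it, I swept the lever round with closed fingers until it met the stop, which read 19 N and then settled at 5.5 N. Then I backed the arm away.

**Last checks:**
- **Block:** After release its centre measured (0.5425, 0.2447), about 1.5 mm from the pocket centre I had measured, and turned about 0.01 rad from its length. I did not measure it again after shutting the lever, but the last pictures show it upright in the same place.
- **Lever:** The top camera put it at about -0.02 rad, which is shut to within my pixel-reading error.
- **Arm:** It was clear of everything, with force readings near zero.

**What went wrong or disagreed:**
- **First lever push missed:** It passed over the knob because the closed fingertips appear about 20 mm above the reported tool point in the scene view. I repeated the push lower and it worked.
- **Tool tilt:** The tilt drifted during chained moves, up to about 0.1 rad, and I worked it down to about 0.05 rad before setting the block in.
- **Block height:** A direct two-view measurement of the block's height was unreliable (28 mm). I relied on its apparent size and the network's reading, which both gave about 48 mm.

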